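Pack the fault-finder pen into its spring-lid case

ROBOT

A 7-joint arm with a two-finger parallel gripper is mounted at the origin on the work surface. World frame = base frame: x ahead of the robot, y to its left, z up, the work surface at z = 0. Lengths are in m, angles in rad, forces in N, time in s.
With the tool pointing down it reaches from about 0.4 to 0.85 m from the base axis. Payload 4.5 kg.
Tool frame: the origin (TCP) lies at the very end of the fingers, on their centre line; the grasp point (between the pads) lies 19 mm behind it (ctrl.hold_point_z is the distance from the TCP to the grasp point, in m); z points along the fingers, y is the direction in which the jaws open and shut (so a half turn about z gives the same grasp; the last joint's range is limited). The gripper opens to 85 mm and grips with 20 to 120 N. Pads are 22 mm wide; open, the fingers measure 114 mm over their backs; the gripper's body (76 mm by 85 mm) begins 54 mm behind the grasp point. The pads swing forward as they close: fully open they stand 13 mm farther back than shut.
Start: joints at [1.263, 0.689, -0.195, 1.565, 0.157, 0.902, -0.215], TCP at [0.21, -0.589, 0.208] pointing down, gripper open.
Joint ranges: [-3.01, 3.01], [-0.46, 2.08], [-1.47, 1.51], [0.13, 2.56], [-1, 4.14], [0.04, 2.09], [-2.66, 2.66]. Speed limits (rad/s): [2.57, 2.57, 3.14, 3.14, 3.14, 3.14, 3.14].

INTERFACE

Orientations are given as a 3x3 rotation matrix whose columns are the frame's x, y, z axes.
In Python, from rig import ctrl gives the robot as it stands.
- The arm moves only by the shell command python3 -m pendant 'ROWS' [FORCE]. ROWS is JSON, a list of rows, each a list of 3 entries, a list of its own where there are three numbers: the shift along the tool's x, y, z in cm, then the turn, a rotation vector about the tool's x, y, z in degrees, then the opening, from 0 (shut) to 1 (fully open). In form: [[[dx, dy, dz], [wx, wy, wz], fingers], ...]. A call has 1 to 8 rows; each row shifts and turns the commanded pose from where the row before left it, along the tool's axes as they then stand; what a row does not reach is not made up. A row lasts 1/12 s, in which the tool goes at most 41.7 mm and 7.16 degrees, less where a joint would pass 70% of its speed; a pose out of reach is approached as far as the arm can. A call with a gripper value outside its range is refused whole. The fingers move at their own pace and stop on an object; FORCE is the grip in N (left out, the last holds). Time passes only in rows, so rows that do not move let the fingers close. It gives the time, the measured TCP pose, the force and the opening at its end, in the units of the state.
- ctrl.observe(): the state, without advancing time (a new reading comes with each control period).
- ctrl.get_image(name): name is "scene" or "top" or "wrist"; returns the picture (420x560x3 uint8, red, green, blue); there is no depth.
- ctrl.camera_model(name): a dict with "K" (3x3 intrinsics, pixels), "dist_coeffs" ([k1, k2, p1, p2, k3] as OpenCV has them; the pictures are not rectified), "rvec" (rotation vector, rad) and "tvec" (3), from world to camera coordinates, as OpenCV has them; the wrist camera has in their place "mount" (4x4, takes a point from camera to tool coordinates, whose origin is the TCP and whose axes are the flange's). Camera axes: x right, y down, z forward; pixel columns grow to the right and rows downward; lengths in m; the calibration is good to about 2 mm. A picture is of the moment at which its call begins: read the wrist's pose just before it. camera_model takes no time and is no camera call.
- ctrl.job_done(): hands the job in, once; it reports no verdict.
The state is a dict: "clock": time; "qpos": joint angles; "joint_velocities": joint speeds; "joint_efforts": joint torques, N m; "position": TCP position; "orientation": TCP orientation; "ft_force": force on the tool from outside, world axes, zero at the start; "moment": the same for the moment, N m; "width": opening from 0.0 (shut) to 1.0 (fully open).
Only numpy, scipy, OpenCV 4.12 (cv2) and the standard library are available. Lean on these libraries where they do the work, as an engineer would, in place of code of your own. Each camera call takes 0.05 s, during which the arm holds its last target.

TASK

Press the red latch tab of the bronze-and-black instrument case and let its sprung lid pop fully open by itself, without touching the lid. Then snap the yellow light pen forward out of the two spring clips that hold it on the rack, lay it in the two notches inside the open case, bringing it all the way down before letting go, and leave everything else standing where it is.

Things in the scene. Friction and masses are not known exactly. Their poses are not given: they have to be found in the camera images.
- rack: Pen rack, fixed: dark base plate 100 x 160 x 10 mm, two aluminium posts 18 mm wide (y), 128 mm high, at y = -60 and +60 mm, front faces at x = +12.5 mm. Between the posts (about 100 mm clear) nothing stands, so the pen's middle can be taken from above, one finger in front and one behind. Origin: on the table, below the pen's starting middle. x points from the clips' mouths into the clips; z up.
- clip_mid (a point): Point midway between the two steel spring C clips (14 mm wide, on the posts at y = +-60 mm), on the pen's starting axis, 100 mm above the table; axes as the rack. Mouths face -x: sprung lips above and below the pen 8.5 mm in front of its axis. Clips reach 12 mm in front of, 22 mm above and below it. The pen comes out only along -x, by a steady pull of 10 to 17 N, and is free after 25 mm.
- pen_mid (a point): Middle of the yellow light pen: a rigid round bar 180 mm long, 0.12 kg roughly, grip 24 mm in diameter, with a black end cap 30 mm in diameter and 13 mm long at each end. The point is the centre of the bar; its y axis runs along the bar. At the start it sits in the rack's clips, parallel to the rack's y axis.
- case: Instrument case, fixed: bronze-coloured open box 170 (x) x 240 (y) x 60 (z) mm, walls 7 mm, black lid. Origin: centre of its underside. Latch on the front (-x) side, hinge on the rear (+x) top edge. Inside, two grey rests with 90 degree V notches at y = -50 and +50 mm (12 mm wide in y, 56 mm in x, tops 44 mm above the table); the space between them is free down to the floor at 8 mm.
- seat (a point): Where the pen's centre belongs in the case: midway between the two notches, 36 mm above the table (the pen then lies in both notches, its axis along the case's y axis, a few mm up or down). Axes as the case.
- lid: The black lid, 170 x 240 x 10 mm, bronze plate on top. Origin: at the middle of its rear edge, on the hinge line, 61.5 mm above the table. Closed, it is level, reaches 170 mm from there towards the case's -x, top 72 mm above the table. Sprung: once unlatched it turns up and back about the hinge by itself, within about two seconds, until it leans back at 2.1 rad from closed, and stays there.
- latch (a joint): Angle of the red latch tab: 0 at rest, 0.3 rad fully pressed. It frees the lid at about 0.15 rad and springs back.
- latch_tab (a point): Centre of the top face of the red press tab, 30 (x) x 40 (y) mm, 141 mm from the case's centre towards its -x, 48 mm above the table. Pressed straight down it frees the lid after about 5 mm, at about 5 N; press 8 to 9 mm (6 N) to be sure; the stop is at 10 mm. It lies 56 mm in front of the lid's front edge, so a tool standing upright on it is clear of the lid.
- dispenser: Bystander: white dispenser bottle, 56 mm diameter, 110 mm tall, standing behind the rack. Origin: centre of its underside.
- jar: Bystander: clear jar with blue cap, 48 mm diameter, 60 mm tall, standing in front of the case beside the latch. Origin: centre of its underside.
- stripper: Bystander: stripping pliers with yellow handles, 150 mm long, lying flat. Origin: at the pivot's foot.
- driver: Bystander: red screwdriver, 170 mm long, lying. Origin: below its middle.
- cleaver: Bystander: black bench cleaver, 75 x 60 x 63 mm. Origin: centre of its underside.
- cup: Bystander: white mug, 72 mm diameter, 90 mm tall. Origin: centre of its underside.
There are look-alikes about, which are no part of the job. There is more than one size of the part that bears pen_mid; the job needs the largest.

How it is judged:
On the way, in this order (a step that is already met when the one before it is completed fails the run):
1. the lid has popped fully open (over 1.8 rad) while the pen is still in its clips (angle between lid's own z axis and vertical above 1.8 rad and distance of pen_mid from where it was at the start of the episode below 0.012 m), for 0.2 s.
2. the pen, held by the fingers, is out of the clips, at least 30 mm in front of them (x of pen_mid in the frame of rack below -0.03 m and contact force between the fingers and pen above 0.5 N), for 0.1 s.
3. the pen is down in both notches while the fingers still hold it (x of pen_mid in the frame of seat between -0.01 and 0.01 m and z of pen_mid in the frame of seat below 0.008 m and angle between the y axis of pen_mid and the y axis of case, either way round below 0.15 rad and contact force between the fingers and pen above 0.5 N), for 0.1 s.
At the end, for the whole second after the job is handed in: The lid is open beyond 1.8 rad; the pen lies still and released in both notches: its centre within 7 mm of the seat across the notches, 20 mm along them and 6 mm in height, its axis within 0.08 rad of the case's y axis (angle between lid's own z axis and vertical above 1.8 rad and x of pen_mid in the frame of seat between -0.007 and 0.007 m and y of pen_mid in the frame of seat between -0.02 and 0.02 m and z of pen_mid in the frame of seat between -0.006 and 0.006 m and angle between the y axis of pen_mid and the y axis of case, either way round below 0.08 rad and linear speed of pen below 0.02 m/s and contact force between the fingers and pen below 0.2 N); the robot touches nothing.
It fails at once if the robot touches the lid (over 2 N) (contact force between lid and the arm above 2 N or contact force between lid and the fingers above 2 N).
It fails at once if a bystander is pushed more than 40 mm or knocked over (distance of any of dispenser, jar, stripper, driver, cleaver, cup from where it was at the start of the episode above 0.04 m or angle between any of dispenser, jar, cup's own z axis and vertical above 0.6 rad).
It also fails if it takes over 51 s, if anything falls off the work surface, if the arm or the gripper's body presses on something with over 40 N, if the wrist force passes 120 N, or if a joint passes its speed limit or range.

## Working session

There is one attempt and no reset: what is moved stays moved. The work goes in short steps, Python scripts to look and compute and a shell command to move; the robot and the scene stay as the last step left them, time stands still between calls to the robot, and variables do not carry over. Pictures are saved under pics/ and viewed, and the job is handed in when it is done.

```bash
ls; mkdir -p pics
python3 - <<'E'
from rig import ctrl
import cv2,numpy as np
s=ctrl.observe()
print(s)
for n in("scene","top","wrist"):
    im=ctrl.get_image(n); cv2.imwrite(f"pics/{n}0.png",im[:,:,::-1])
    print(n,ctrl.camera_model(n))
print(ctrl.hold_point_z)
E
```

```text
pics
{'clock': 0.0, 'qpos': array([ 1.26280527,  0.68996642, -0.19451731,  1.56641211,  0.15731737,
        0.90251099, -0.21507639]), 'joint_velocities': array([ 0.00193933,  0.00028733, -0.00062328, -0.00078887, -0.00078673,
        0.00021497, -0.00184102]), 'joint_efforts': array([-3.29826826e-04, -5.39612567e+01, -1.26685996e+00, -1.58540171e+01,
        9.00738873e-03,  9.54627700e-03,  1.78279834e-06]), 'position': array([ 0.20918238, -0.58817846,  0.20677702]), 'orientation': array([[ 9.42112306e-01,  3.35296569e-01, -7.82797721e-04],
       [ 3.35297446e-01, -9.42110724e-01,  1.73391084e-03],
       [-1.56107772e-04, -1.89600882e-03, -9.99998190e-01]]), 'ft_force': array([-0.22148368,  0.4812174 , -0.61730469]), 'moment': array([ 0.02569929, -0.00927083, -0.02992638]), 'width': 0.9967348790828788}
scene {'K': array([[399.29593799,   0.        , 276.72075508],
       [  0.        , 399.29593799, 212.48451234],
       [  0.        ,   0.        ,   1.        ]]), 'dist_coeffs': array([-0.03243828,  0.        ,  0.        ,  0.        ,  0.        ]), 'rvec': array([ 1.26513581
[... 355 characters left out ...]
 2.1452486 , -2.17914084,  0.0919432 ]), 'tvec': array([-0.00209735,  0.56018253,  1.08699416])}
wrist {'K': array([[342.67723417,   0.        , 281.524712  ],
       [  0.        , 342.67723417, 212.72237457],
       [  0.        ,   0.        ,   1.        ]]), 'dist_coeffs': array([-0.046473,  0.      ,  0.      ,  0.      ,  0.      ]), 'mount': array([[ 7.84701904e-04, -9.55389121e-01, -2.95348967e-01,
         7.54679178e-02],
       [ 9.99999430e-01,  9.63502909e-04, -4.59858523e-04,
         1.44384197e-04],
       [ 7.23913419e-04, -2.95348438e-01,  9.55389332e-01,
        -1.66601343e-01],
       [ 0.00000000e+00,  0.00000000e+00,  0.00000000e+00,
         1.00000000e+00]])}
0.0187
```

View pics/scene0.png

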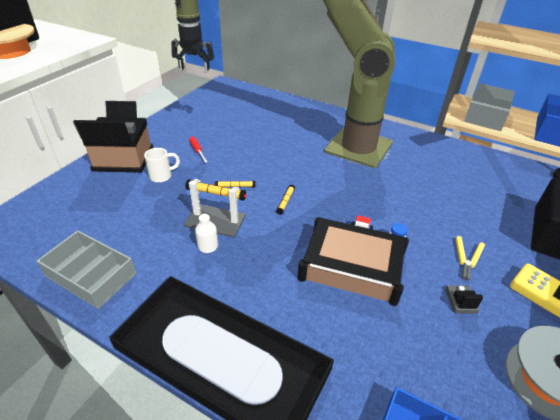

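View pics/top0.png

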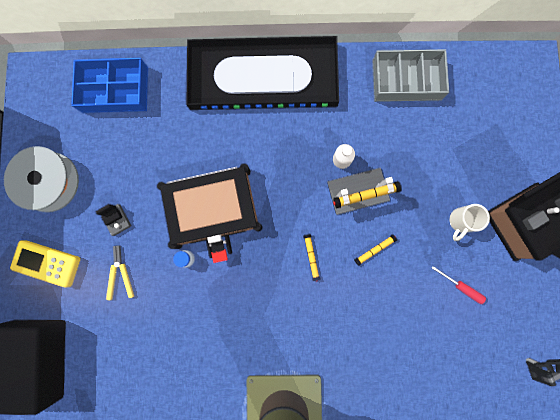

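View pics/wrist0.png

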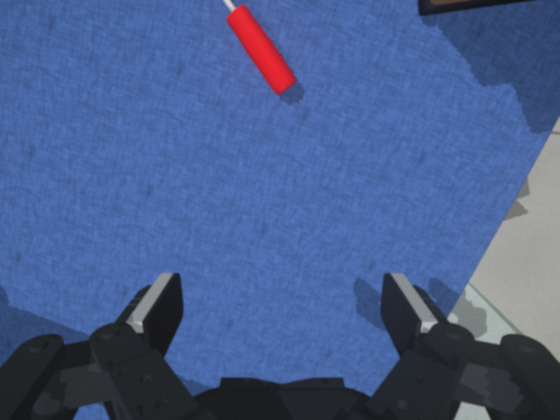

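The top view shows the closed bronze-and-black case at about (212,207), its red tab at (219,256) and the jar at (182,259). The pen in the rack is at (366,193) and the dispenser at (344,156).

Look-alikes in the top view:
- **Pens:** smaller pens lie on the table at (312,257) and (376,250). I want the one in the clips.
- **Case:** an open brown case stands at the right, at (530,225). I want the closed one with the red tab.
- **Other red and yellow items:** the red driver at (465,287), the yellow pliers and the yellow meter.

Next I'll check these choices in a close crop.

```bash
cat > h.py <<'E'
import numpy as np,cv2
from rig import ctrl
from scipy.spatial.transform import Rotation as R
def cam(n,pose=None):
    c=ctrl.camera_model(n);K=c["K"];d=c["dist_coeffs"]
    if "rvec" in c:
        Rm=cv2.Rodrigues(c["rvec"])[0];t=np.array(c["tvec"]).ravel();return K,d,Rm,t
    p,O=pose; T=np.eye(4);T[:3,:3]=O;T[:3,3]=p;W=T@c["mount"];Rm=W[:3,:3].T
    return K,d,Rm,-Rm@W[:3,3]
def ray(C,px):
    K,d,Rm,t=C
    u=cv2.undistortPoints(np.array(px,float).reshape(-1,1,2),K,d).reshape(-1,2)
    v=np.c_[u,np.ones(len(u))]@Rm; return -Rm.T@t, v/np.linalg.norm(v,axis=1)[:,None]
def onz(C,px,z):
    o,v=ray(C,px); return o+v*((z-o[2])/v[:,2])[:,None]
def proj(C,P):
    K,d,Rm,t=C
    return cv2.projectPoints(np.array(P,float).reshape(-1,1,3),cv2.Rodrigues(Rm)[0],t,K,d)[0].reshape(-1,2)
def tri(C1,p1,C2,p2):
    o1,v1=ray(C1,p1);o2,v2=ray(C2,p2);v1=v1[0];v2=v2[0]
    a=np.linalg.lstsq(np.c_[v1,-v2],o2-o1,rcond=None)[0]
    A,B=o1+a[0]*v1,o2+a[1]*v2
    return (A+B)/2,np.linalg.norm(A-B)
E
python3 - <<'E'
import cv2,numpy as np
from h import *
t=cv2.imread("pics/top0.png");s=cv2.imread("pics/scene0.png")
a=cv2.resize(t[140:280,150:270],None,fx=4,fy=4,interpolation=cv2.INTER_CUBIC)
b=cv2.resize(t[140:280,300:420],None,fx=4,fy=4,interpolation=cv2.INTER_CUBIC)[:,:300*4]
im=np.hstack([a[:, :],b])
im=cv2.resize(im,(800,466));cv2.imwrite("pics/cropT.png",im)
c=cv2.resize(s[140:300,180:420],(800,533),interpolation=cv2.INTER_CUBIC);cv2.imwrite("pics/cropS.png",c)
C=cam("top");S=cam("scene")
for n,im,CC in(("top",t,C),("scene",s,S)):
    hsv=cv2.cvtColor(im,cv2.COLOR_BGR2HSV)
    m=cv2.inRange(hsv,(18,120,90),(33,255,255))
    nn,l,st,ce=cv2.connectedComponentsWithStats(m)
    print(n,"Y",[(st[i].tolist(),ce[i].round(1).tolist()) for i in range(1,nn) if st[i][4]>25])
    m=cv2.inRange(hsv,(0,150,100),(6,255,255))|cv2.inRange(hsv,(174,150,100),(180,255,255))
    nn,l,st,ce=cv2.connectedComponentsWithStats(m)
    print(n,"R",[(st[i].tolist(),ce[i].round(1).tolist()) for i in range(1,nn) if st[i][4]>15])
E
```

```text
top Y [([348, 185, 41, 19, 345], [367.9, 193.9]), ([339, 197, 5, 9, 30], [341.4, 200.9]), ([305, 237, 14, 40, 239], [311.3, 256.8]), ([358, 237, 36, 26, 244], [375.6, 249.4]), ([10, 241, 70, 46, 1545], [47.7, 263.7]), ([107, 265, 9, 35, 98], [111.9, 281.4]), ([120, 264, 14, 34, 100], [126.9, 278.9])]
top R [([211, 249, 16, 14, 150], [218.9, 255.8]), ([456, 281, 30, 23, 249], [470.7, 292.2])]
scene Y [([197, 181, 56, 15, 424], [222.0, 186.8]), ([279, 186, 15, 24, 126], [286.2, 197.4]), ([456, 237, 8, 27, 94], [459.2, 250.1]), ([471, 243, 11, 19, 50], [476.0, 252.4]), ([511, 264, 49, 53, 1265], [537.5, 288.7])]
scene R [([190, 137, 11, 16, 87], [194.6, 143.7]), ([356, 216, 15, 7, 64], [363.1, 218.8])]
```

View pics/cropT.png

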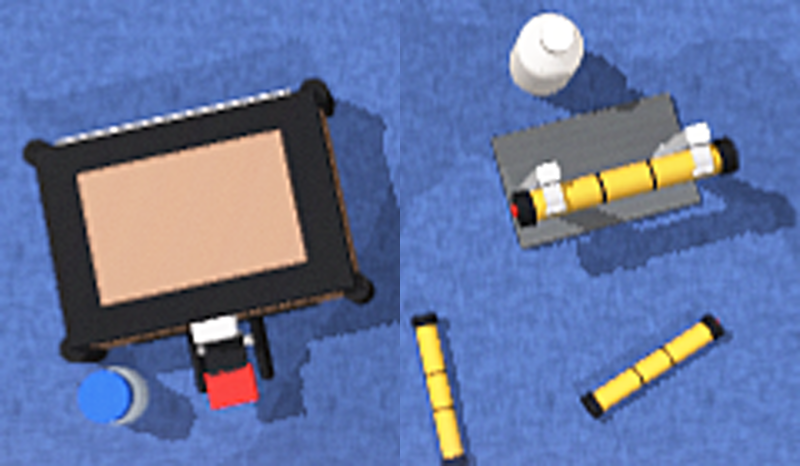

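View pics/cropS.png

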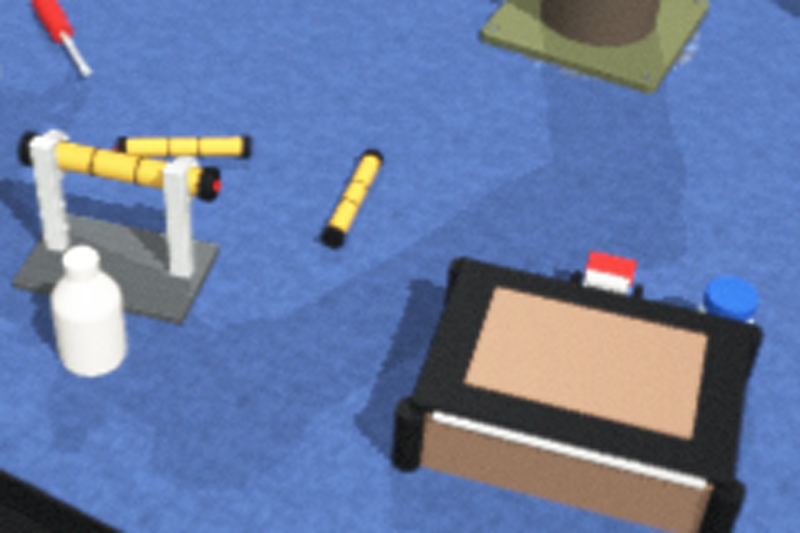

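Run:
```python
import cv2,numpy as np
from h import *
t=cv2.imread("pics/top0.png");C=cam("top")
hsv=cv2.cvtColor(t,cv2.COLOR_BGR2HSV)
# bronze plate
m=cv2.inRange(hsv,(3,40,120),(22,200,255));m[:170]=0;m[250:]=0;m[:,270:]=0
nn,l,st,ce=cv2.connectedComponentsWithStats(m);i=1+np.argmax(st[1:,4]);print(st[i])
cn=cv2.findContours((l==i).astype(np.uint8),0,2)[0][0].reshape(-1,2)
P=onz(C,cn,0.072)[:,:2].astype(np.float32)
r=cv2.minAreaRect(P);print("plate",r)
b=cv2.boxPoints(r);print(b)
# red tab
m=cv2.inRange(hsv,(0,150,100),(6,255,255))|cv2.inRange(hsv,(174,150,100),(180,255,255))
nn,l,st,ce=cv2.connectedComponentsWithStats(m)
for i in range(1,nn):
  if st[i][4]>100 and ce[i][0]<300:
    cn=cv2.findContours((l==i).astype(np.uint8),0,2)[0][0].reshape(-1,2)
    P=onz(C,cn,0.048)[:,:2].astype(np.float32);print("tab",cv2.minAreaRect(P))
    print(onz(C,ce[i],0.048))
# pen
m=cv2.inRange(hsv,(18,120,90),(33,255,255));l0=m.copy();m[:180]=0;m[210:]=0;m[:,:335]=0;m[:,395:]=0
ys,xs=np.nonzero(m);P=onz(C,np.c_[xs,ys],0.106)[:,:2]
c=P.mean(0);u=np.linalg.svd(P-c)[2][0];print("pen yellow",c,u,np.degrees(np.arctan2(u[1],u[0])),((P-c)@u).min(),((P-c)@u).max())
print("ends",onz(C,[[333.6,203.6],[401.1,186.5]],0.1))
S=cam("scene")
big=cv2.resize(t[170:220,320:415],None,fx=8,fy=8,interpolation=cv2.INTER_CUBIC);cv2.imwrite("pics/pen8.png",big)
s=cv2.imread("pics/scene0.png")
big=cv2.resize(s[170:240,175:265],None,fx=8,fy=8,interpolation=cv2.INTER_CUBIC);cv2.imwrite("pics/penS8.png",big)
```

```text
[ 173  179   69   53 2559]
plate ((0.5757074952125549, 0.2001975029706955), (0.1119219958782196, 0.17162780463695526), 11.49580192565918)
[[0.5037668  0.27313712]
 [0.5379715  0.10495228]
 [0.6476482  0.12725788]
 [0.6134435  0.29544273]]
tab ((0.43741554021835327, 0.1714017391204834), (0.02939951792359352, 0.040390945971012115), 12.136847496032715)
[[0.43708569 0.17114269 0.048     ]]
pen yellow [ 0.59264997 -0.2280078 ] [-0.24557824  0.96937677] 104.21600823417215 -0.07737828104762898 0.07297200439827081
ends [[ 0.57006166 -0.14140686  0.1       ]
 [ 0.61268548 -0.3213468   0.1       ]]
```

View pics/pen8.png

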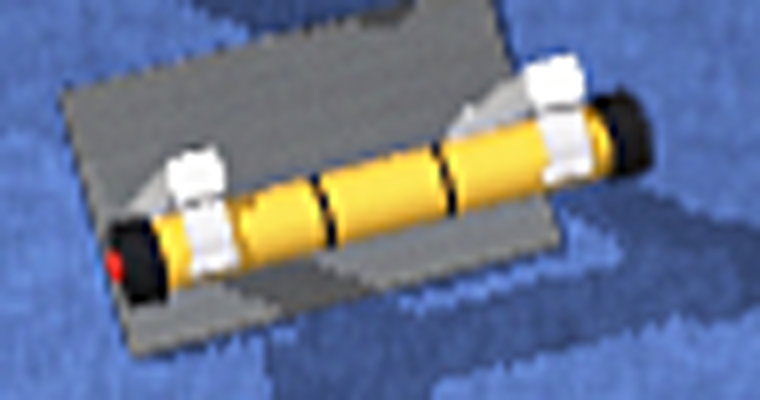

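View pics/penS8.png

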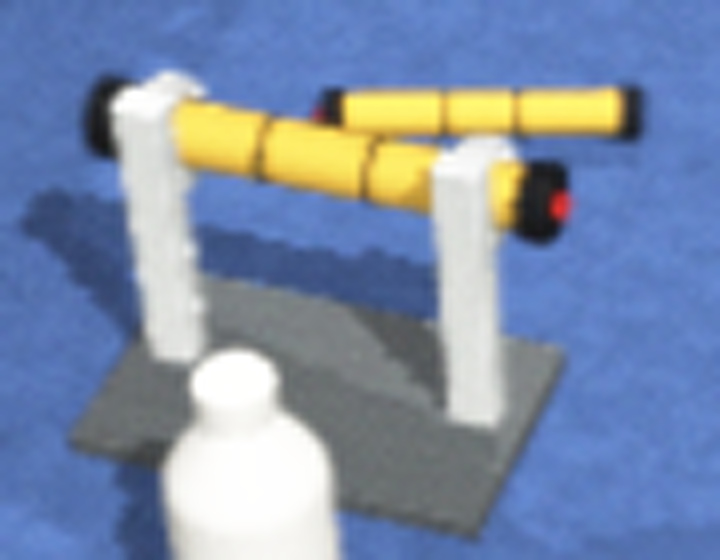

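```bash
python3 -m pendant '[[[3.3,-1.54,-0.8],[0,0,0],0],[[3.3,-1.54,-0.8],[0,0,0],0],[[3.3,-1.54,-0.8],[0,0,0],0],[[3.3,-1.54,-0.8],[0,0,0],0],[[3.3,-1.54,-0.8],[0,0,0],0],[[3.3,-1.54,-0.8],[0,0,0],0],[[3.3,-1.54,-0.8],[0,0,0],0],[[3.3,-1.54,-0.8],[0,0,0],0]]' 60
```

```text
clock: 0.82
position: [0.4178, -0.3827, 0.2718]
orientation: [[0.942, 0.335, -0.0], [0.335, -0.942, 0.0], [-0.0, -0.0, -1.0]]
ft_force: [0.9, -0.6, 0.2]
width: -0.001
```

```bash
python3 -m pendant '[[[3.3,-1.54,-0.2],[0,0,0],0],[[3.3,-1.54,-0.2],[0,0,0],0],[[3.3,-1.54,-0.2],[0,0,0],0],[[3.3,-1.54,-0.2],[0,0,0],0],[[3.3,-1.54,-0.2],[0,0,0],0],[[3.0,-1.5,0],[0,0,0],0],[[0,0,0],[0,0,0],0],[[0,0,0],[0,0,0],0]]' 60
python3 - <<'E'
from h import *
import json
s=ctrl.observe();im=ctrl.get_image("wrist");cv2.imwrite("pics/wrist1.png",im[:,:,::-1])
np.savez("w1.npz",p=s["position"],O=s["orientation"]);print(s["qpos"],s["position"],s["orientation"],s["clock"])
E
```

```text
clock: 1.48
position: [0.5712, -0.2292, 0.2811]
orientation: [[0.94, 0.34, -0.0], [0.34, -0.94, 0.002], [0.0, -0.001, -1.0]]
ft_force: [-0.6, 0.0, -0.2]
width: -0.005
[ 0.41223107  0.60069973 -0.18688062  1.49898618  0.11942983  1.05362142
 -1.02555253] [ 0.57115472 -0.22922623  0.28106996] [[ 9.40375853e-01  3.40137101e-01 -8.35764878e-05]
 [ 3.40136824e-01 -9.40374712e-01  1.53042867e-03]
 [ 4.41962355e-04 -1.46760561e-03 -9.99998825e-01]] 1.4833
```

View pics/wrist1.png

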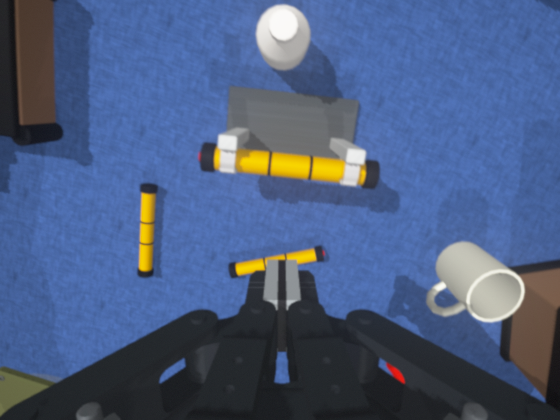

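Wrist view: the rack pen runs from about (200,157) to (379,175), with the base plate behind it and the dispenser at (283,35). It is clearly the largest; the small pens at (147,230) and (277,262) are lying on the table. I'll measure it in this view and cross-check against the top view.

Run:
```python
from h import *
im=cv2.imread("pics/wrist1.png");d=np.load("w1.npz");W=cam("wrist",(d["p"],d["O"]))
hsv=cv2.cvtColor(im,cv2.COLOR_BGR2HSV)
def pca(P):
    c=P.mean(0);u=np.linalg.svd(P-c)[2][0];return c,u
m=cv2.inRange(hsv,(12,140,90),(35,255,255));m[:130]=0;m[200:]=0;m[:,:200]=0;m[:,385:]=0
blk=cv2.inRange(hsv,(0,0,0),(180,255,45));blk[:130]=0;blk[200:]=0;blk[:,:195]=0;blk[:,390:]=0
nn,l,st,ce=cv2.connectedComponentsWithStats(blk)
for i in range(1,nn):
    if st[i][4]>8: print("blk",st[i],ce[i],onz(W,ce[i],0.1)[0].round(4))
ys,xs=np.nonzero(m|blk)
cl=onz(W,np.c_[xs,ys],0.1)[:,:2]
big=cv2.resize(im[70:210,180:400],None,fx=3.6,fy=3.6,interpolation=cv2.INTER_CUBIC);cv2.imwrite("pics/w1crop.png",big)
T=cam("top");t=cv2.imread("pics/top0.png");h2=cv2.cvtColor(t,cv2.COLOR_BGR2HSV)
blk=cv2.inRange(h2,(0,0,0),(180,255,60));
b2=blk[170:220,325:415];nn,l,st,ce=cv2.connectedComponentsWithStats(b2)
for i in range(1,nn):
    if st[i][4]>4:
        c=ce[i]+[325,170];print("top blk",st[i][4],c.round(1),onz(T,c,0.105)[0].round(4))
# bottle & jar
print("disp",onz(T,[[345,150]],0.11),onz(W,[[283,22]],0.11))
print("jar",onz(T,[[181,259]],0.06), "cup",onz(T,[[470,220]],.09))
```

```text
top blk 47 [397.6 186.3] [ 0.6126 -0.3107  0.105 ]
top blk 52 [337.2 202.4] [ 0.5725 -0.1505  0.105 ]
disp [[ 0.71134765 -0.17448692  0.11      ]] [[ 0.71166747 -0.17936667  0.11      ]]
jar [[0.42988396 0.27285116 0.06      ]] cup [[ 0.52145461 -0.50361188  0.09      ]]
```

View pics/w1crop.png

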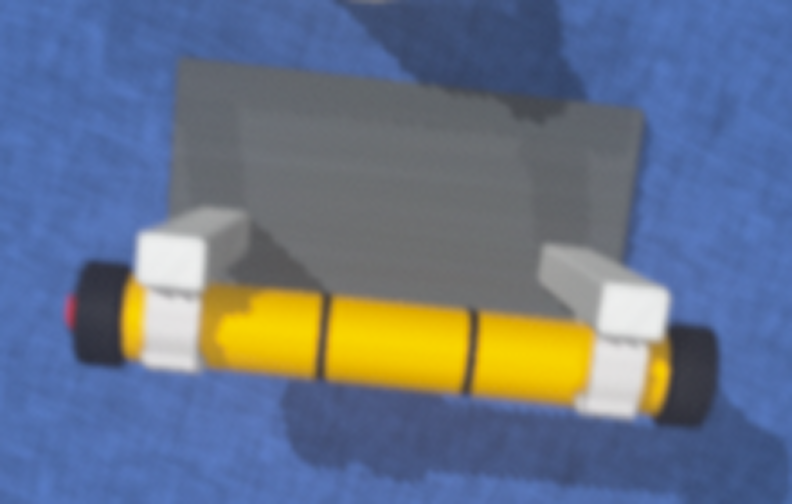

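Run:
```python
from h import *
d=np.load("w1.npz");W=cam("wrist",(d["p"],d["O"]))
f=lambda u:[180+u[0]/3.6,70+u[1]/3.6]
def rep(n,a,b,z):
    P=onz(W,[f(a),f(b)],z);v=P[0]-P[1];print(n,P.round(4)[:,:2].tolist(),"mid",P.mean(0)[:2].round(4),"len",np.linalg.norm(v).round(4),"ang",np.degrees(np.arctan2(v[1],v[0])).round(2))
rep("caps",(100,313),(693,375),.102)
rep("rings",(323,337),(470,351),.108)
rep("posttops",(172,260),(635,311),.128)
rep("postfrontedge",(171,287),(635,337),.128)
T=cam("top")
g=lambda u:[320+u[0]/8,170+u[1]/8]
P=onz(T,[g((325,210)),g((445,180))],.11);v=P[0]-P[1];print("top rings",P.mean(0),np.degrees(np.arctan2(v[1],v[0])))
P=onz(T,[g((138,262)),g((630,133))],.104);v=P[0]-P[1];print("top caps",P.mean(0),np.degrees(np.arctan2(v[1],v[0])),np.linalg.norm(v))
P=onz(T,[g((197,175)),g((555,80))],.128);v=P[0]-P[1];print("top posts",P.mean(0),np.degrees(np.arctan2(v[1],v[0])),np.linalg.norm(v))
```

```text
caps [[0.5716, -0.1496], [0.6122, -0.3131]] mid [ 0.5919 -0.2313] len 0.1684 ang 103.97
rings [[0.5874, -0.2105], [0.5976, -0.2501]] mid [ 0.5925 -0.2303] len 0.0409 ang 104.5
posttops [[0.5962, -0.1672], [0.6247, -0.2838]] mid [ 0.6104 -0.2255] len 0.12 ang 103.74
postfrontedge [[0.5895, -0.169], [0.6184, -0.2865]] mid [ 0.604  -0.2278] len 0.1209 ang 103.84
top rings [ 0.59168757 -0.23127473  0.11      ] 103.1485165430031
top caps [ 0.59174839 -0.23230194  0.104     ] 103.8025413095176 0.16824284985386195
top posts [ 0.61117824 -0.2257126   0.128     ] 104.00309471848654 0.11996153654734645
```

```bash
python3 -m pendant '[[[0.1,-3.8,0],[0,0,0],0],[[0.1,-3.8,0],[0,0,0],0],[[0.1,-3.8,0],[0,0,0],0],[[0.1,-3.8,0],[0,0,0],0],[[0.1,-3.8,0],[0,0,0],0],[[0.1,-3.8,0],[0,0,0],0],[[0.1,-3.8,0],[0,0,0],0],[[0.1,-3.8,0],[0,0,0],0]]'; python3 -m pendant '[[[0.1,-3.8,0],[0,0,0],0],[[0.1,-3.8,0],[0,0,0],0],[[0.1,-3.8,0],[0,0,0],0],[[0,0,0.8],[0,0,-6.8],0],[[0,0,0.8],[0,0,-6.8],0],[[0,0,0.8],[0,0,-6.8],0],[[0,0,0.8],[0,0,-6.8],0],[[0,0,0.8],[0,0,-6.8],0]]'; python3 -m pendant '[[[0,0,0.8],[0,0,-6.8],0],[[0,0,0.8],[0,0,-6.8],0],[[0,0,0.8],[0,0,-6.8],0],[[0,0,0.8],[0,0,-6.8],0],[[0,0,0.8],[0,0,-6.8],0],[[0,0,0.8],[0,0,-6.8],0],[[0,0,0.8],[0,0,-6.8],0],[[0,0,0],[0,0,0],0]]';python3 - <<'E'
from h import *
s=ctrl.observe();im=ctrl.get_image("wrist");cv2.imwrite("pics/wrist2.png",im[:,:,::-1])
np.savez("w2.npz",p=s["position"],O=s["orientation"]);print(s["qpos"],s["position"],s["orientation"],s["clock"])
E
```

```text
clock: 2.2
position: [0.4743, 0.056, 0.2817]
orientation: [[0.943, 0.331, -0.0], [0.331, -0.943, -0.001], [-0.0, 0.001, -1.0]]
ft_force: [0.7, 0.3, -0.4]
width: -0.001
clock: 2.87
position: [0.4403, 0.1631, 0.2412]
orientation: [[0.591, 0.806, 0.0], [0.806, -0.591, -0.002], [-0.001, 0.001, -1.0]]
ft_force: [0.3, -0.9, -0.5]
width: 0.004
clock: 3.53
position: [0.4396, 0.1624, 0.1843]
orientation: [[-0.194, 0.981, -0.003], [0.981, 0.194, -0.002], [-0.002, -0.003, -1.0]]
ft_force: [-0.6, 0.0, -0.1]
width: 0.001
[-0.08494433  0.57492298 -0.57178705  2.0339588   0.49260492  0.67307494
 -0.78367179] [0.4395994  0.16238896 0.18428694] [[-0.1936411   0.98106901 -0.00259447]
 [ 0.98107067  0.19363506 -0.0024073 ]
 [-0.00185934 -0.00301151 -0.99999374]] 3.5333
```

View pics/wrist2.png

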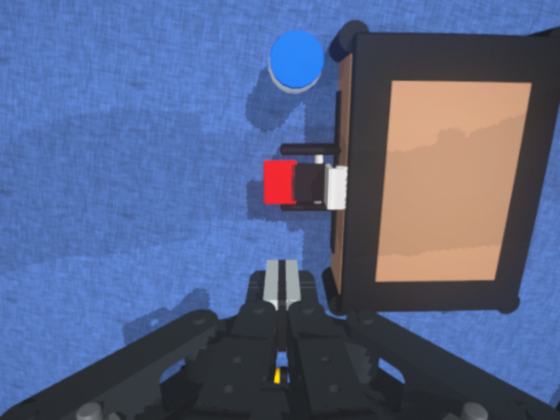

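The wrist view shows the red tab at about (280,182), the jar cap at (296,60) and the bronze plate on the lid at (450,180). I'll re-measure the tab and case from this closer view.

Run:
```python
from h import *
im=cv2.imread("pics/wrist2.png");d=np.load("w2.npz");W=cam("wrist",(d["p"],d["O"]))
hsv=cv2.cvtColor(im,cv2.COLOR_BGR2HSV)
def big(m,z,n):
    nn,l,st,ce=cv2.connectedComponentsWithStats(m);i=1+np.argmax(st[1:,4])
    cn=cv2.findContours((l==i).astype(np.uint8),0,2)[0][0].reshape(-1,2)
    P=onz(W,cn,z)[:,:2].astype(np.float32);print(n,cv2.minAreaRect(P));return P
m=cv2.inRange(hsv,(0,150,100),(6,255,255))|cv2.inRange(hsv,(174,150,100),(180,255,255))
big(m,.048,"tab")
m=cv2.inRange(hsv,(5,60,100),(22,220,255));m[:, :360]=0
big(m,.072,"plate")
m=cv2.inRange(hsv,(100,180,150),(112,255,255));m[120:]=0;m[:, :260]=0;m[:,330:]=0
m2=cv2.inRange(im,(200,80,0),(255,160,60));
big(m2,.06,"jar")
```

```text
tab ((0.43604281544685364, 0.17163591086864471), (0.02927667833864689, 0.03952215984463692), 11.236234664916992)
plate ((0.5751752257347107, 0.19936370849609375), (0.11237035691738129, 0.17306478321552277), 11.462695121765137)
jar ((0.4286186695098877, 0.27449989318847656), (0.041322167962789536, 0.04122906178236008), 57.68561553955078)
```

```bash
python3 -m pendant '[[[0.5,-0.25,1.0],[0,0,0],0],[[0.5,-0.25,2.5],[0,0,0],0],[[0,0,2.5],[0,0,0],0],[[0,0,2.5],[0,0,0],0],[[0,0,2.0],[0,0,0],0],[[0,0,1.7],[0,0,0],0],[[0,0,0],[0,0,0],0]]'
```

```text
clock: 4.17
position: [0.4326, 0.1726, 0.0618]
orientation: [[-0.19, 0.982, -0.002], [0.982, 0.19, -0.003], [-0.003, -0.003, -1.0]]
ft_force: [-0.7, 0.1, 0.3]
width: -0.001
```

```bash
python3 -m pendant '[[[0,0,0.6],[0,0,0],0],[[0,0,0.6],[0,0,0],0],[[0,0,0.5],[0,0,0],0],[[0,0,0.4],[0,0,0],0],[[0,0,0.2],[0,0,0],0],[[0,0,0],[0,0,0],0]]'
```

```text
clock: 4.67
position: [0.4332, 0.174, 0.0405]
orientation: [[-0.194, 0.981, -0.0], [0.981, 0.194, -0.0], [-0.0, -0.0, -1.0]]
ft_force: [-0.3, -0.8, 0.3]
width: -0.002
```

Run:
```python
from h import *
s=ctrl.observe();print(s["ft_force"],s["moment"])
im=ctrl.get_image("scene");cv2.imwrite("pics/s3.png",cv2.resize(im[170:310,280:430],None,fx=4,fy=4)[:,:,::-1])
im=ctrl.get_image("wrist");cv2.imwrite("pics/w3.png",im[:,:,::-1]);print(ctrl.observe()["ft_force"])
```

```text
[-0.28554057 -0.7665751   0.34596608] [-0.02432693 -0.04087215  0.00326431]
[0.34753694 0.2276439  0.43891197]
```

View pics/s3.png

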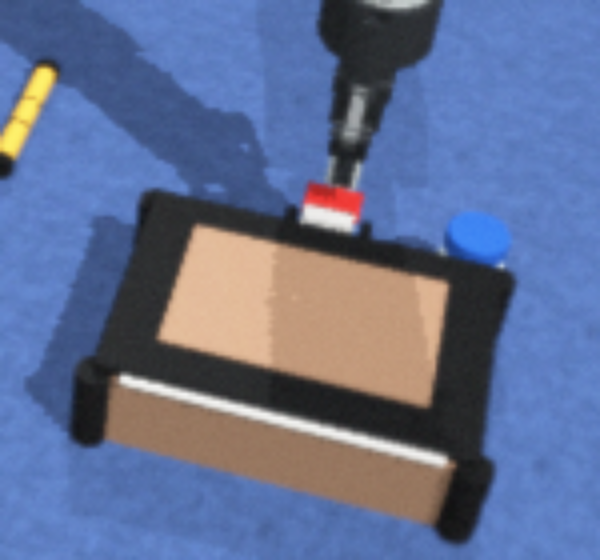

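View pics/w3.png

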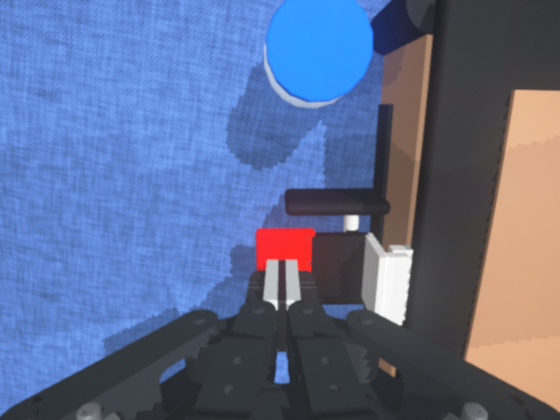

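No contact yet: the tips still stand over the tab and the force is about zero. I'll go down in small steps, watching the force.

```bash
python3 -m pendant '[[[0,0,0.25],[0,0,0],0],[[0,0,0.25],[0,0,0],0],[[0,0,0],[0,0,0],0]]'
```

```text
clock: 5.02
position: [0.4331, 0.174, 0.0353]
orientation: [[-0.194, 0.981, -0.0], [0.981, 0.194, -0.0], [-0.0, -0.0, -1.0]]
ft_force: [-0.1, 0.1, -0.7]
width: 0.0
```

Run:
```python
from h import *
s=ctrl.observe();W=cam("wrist",(s["position"],s["orientation"]));O=s["orientation"];p=s["position"]
for q in([0,0,0],[.011,0,0],[-.011,0,0],[.011,0.0145,0],[.011,0,-.015]): print(q,proj(W,p+O@np.array(q)))
im=ctrl.get_image("wrist");cv2.imwrite("pics/w4.png",cv2.resize(im[200:330,200:420],None,fx=3.6,fy=3.6)[:,:,::-1])
hsv=cv2.cvtColor(im[:,:,::-1].copy(),cv2.COLOR_BGR2HSV)
m=cv2.inRange(hsv,(0,150,80),(6,255,255))|cv2.inRange(hsv,(174,150,80),(180,255,255));ys,xs=np.nonzero(m);print(xs.min(),xs.max(),ys.min(),ys.max())
c=np.array([.575,.1995]);a=np.radians(11.5);ux=np.array([np.cos(a),np.sin(a)]);uy=np.array([-ux[1],ux[0]])
for z in(.048,.04,.03,.02):print(z,[proj(W,np.r_[c-ux*.141+ux*i*.015+uy*j*.02,z])[0].round().tolist() for i,j in((-1,1),(1,1),(1,-1),(-1,-1))])
im=ctrl.get_image("scene");cv2.imwrite("pics/s4.png",cv2.resize(im[170:250,330:410],None,fx=7,fy=7)[:,:,::-1])
```

```text
[0, 0, 0] [[281.2213396  255.79725683]]
[0.011, 0, 0] [[281.23228583 236.38285262]]
[-0.011, 0, 0] [[281.21087741 274.49394895]]
[0.011, 0.0145, 0] [[309.11433754 236.40021331]]
[0.011, 0, -0.015] [[281.19422501 247.68260565]]
256 316 232 270
0.048 [[256.0, 235.0], [319.0, 235.0], [317.0, 307.0], [258.0, 308.0]]
0.04 [[257.0, 229.0], [317.0, 229.0], [315.0, 299.0], [259.0, 299.0]]
0.03 [[259.0, 223.0], [315.0, 223.0], [313.0, 290.0], [260.0, 290.0]]
0.02 [[260.0, 217.0], [314.0, 217.0], [312.0, 281.0], [261.0, 281.0]]
```

View pics/w4.png

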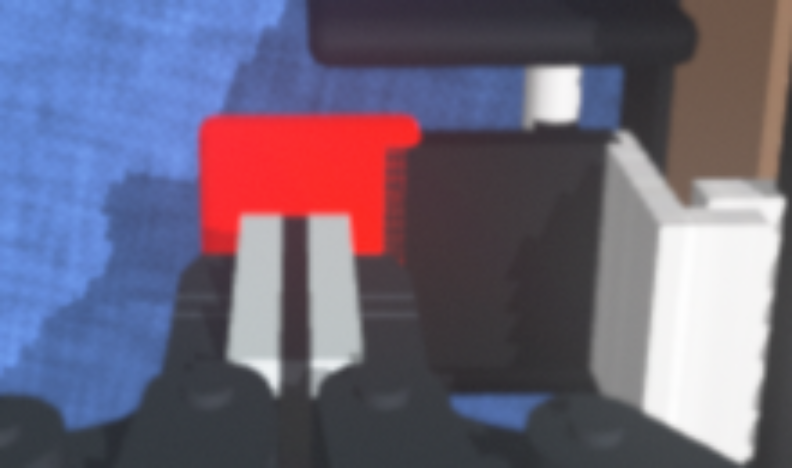

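View pics/s4.png

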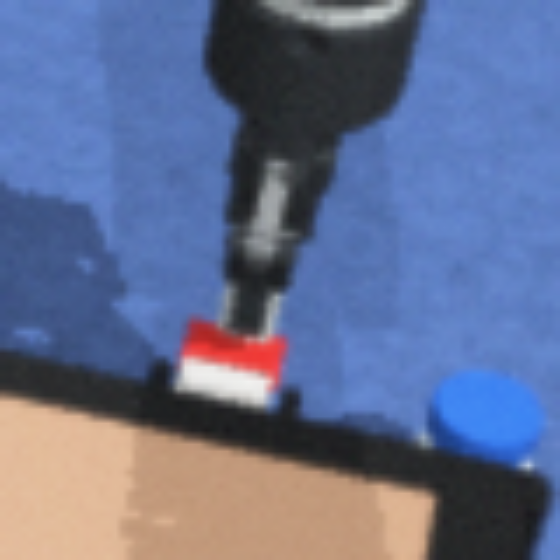

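Run:
```python
from h import *
S=cam("scene")
for z in(.03,.04,.05,.06): print(z,proj(S,[.433,.174,z]), proj(S,[.436+.0,.1715,z]))
print(ctrl.observe()["qpos"])
```

```text
0.03 [[363.32815678 223.42991084]] [[362.15231616 223.73816846]]
0.04 [[363.89150094 220.90706811]] [[362.70947303 221.21465743]]
0.05 [[364.46113459 218.35495021]] [[363.2728581  218.66183098]]
0.06 [[365.03715862 215.77306639]] [[363.8425714  216.07919709]]
[-0.333093    0.8191634  -0.23969248  2.16025014  0.78609242  0.24784653
 -1.07383645]
```

```bash
python3 -m pendant '[[[0,0,0.2],[0,0,0],0],[[0,0,0],[0,0,0],0]]';python3 -m pendant '[[[0,0,0.2],[0,0,0],0],[[0,0,0],[0,0,0],0]]'
```

```text
clock: 5.28
position: [0.4332, 0.1741, 0.0334]
orientation: [[-0.194, 0.981, -0.0], [0.981, 0.194, -0.0], [-0.0, -0.0, -1.0]]
ft_force: [0.6, -0.7, 0.3]
width: -0.001
clock: 5.45
position: [0.4332, 0.174, 0.0313]
orientation: [[-0.194, 0.981, -0.0], [0.981, 0.194, -0.0], [-0.0, -0.0, -1.0]]
ft_force: [1.1, 0.5, -0.8]
width: 0.0
```

```bash
python3 -m pendant '[[[0,0,0.2],[0,0,0],0],[[0,0,0],[0,0,0],0]]';python3 -m pendant '[[[0,0,0.2],[0,0,0],0],[[0,0,0],[0,0,0],0]]'
python3 - <<'E'
from h import *
im=ctrl.get_image("wrist");cv2.imwrite("pics/w5.png",cv2.resize(im[200:330,200:420],None,fx=3.6,fy=3.6)[:,:,::-1])
im=ctrl.get_image("scene");cv2.imwrite("pics/s5.png",cv2.resize(im[170:250,330:410],None,fx=7,fy=7)[:,:,::-1])
E
```

```text
clock: 5.62
position: [0.4331, 0.174, 0.0293]
orientation: [[-0.194, 0.981, -0.0], [0.981, 0.194, -0.0], [-0.0, -0.0, -1.0]]
ft_force: [-0.5, 0.4, 0.5]
width: 0.001
clock: 5.78
position: [0.4331, 0.1741, 0.0273]
orientation: [[-0.194, 0.981, -0.0], [0.981, 0.194, -0.0], [-0.0, -0.0, -1.0]]
ft_force: [-0.4, -0.1, -0.4]
width: -0.004
```

View pics/w5.png

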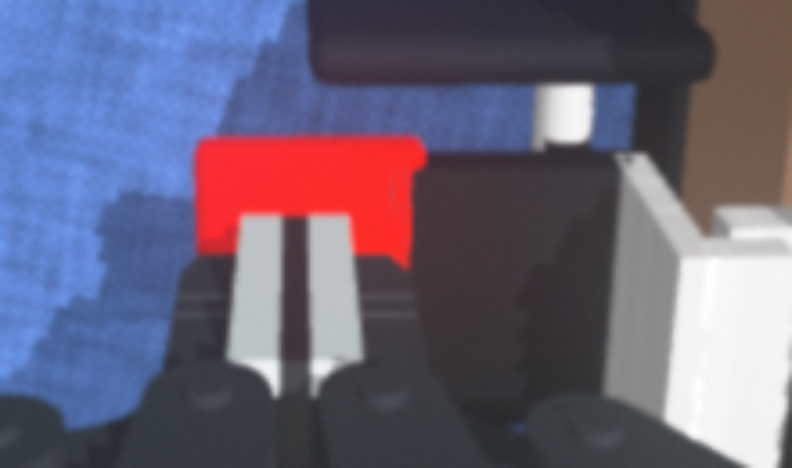

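View pics/s5.png

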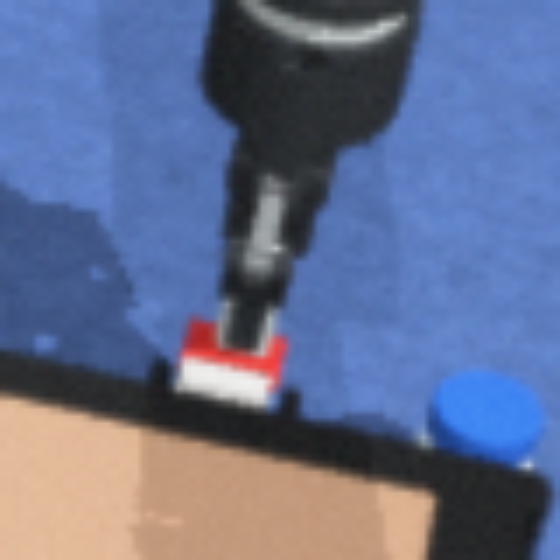

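```bash
python3 -m pendant '[[[0,0,0.2],[0,0,0],0],[[0,0,0],[0,0,0],0]]';python3 -m pendant '[[[0,0,0.2],[0,0,0],0],[[0,0,0],[0,0,0],0]]'
```

```text
clock: 6.05
position: [0.4332, 0.1741, 0.0254]
orientation: [[-0.194, 0.981, -0.0], [0.981, 0.194, -0.0], [-0.0, -0.0, -1.0]]
ft_force: [0.2, 0.4, -0.1]
width: 0.001
clock: 6.22
position: [0.4329, 0.174, 0.0234]
orientation: [[-0.194, 0.981, -0.001], [0.981, 0.194, -0.0], [-0.0, -0.001, -1.0]]
ft_force: [-0.2, 1.0, 0.7]
width: 0.001
```

```bash
python3 -m pendant '[[[0,0,0.15],[0,0,0],0],[[0,0,0],[0,0,0],0]]';python3 -m pendant '[[[0,0,0.15],[0,0,0],0],[[0,0,0],[0,0,0],0]]'
python3 - <<'E'
from h import *
im=ctrl.get_image("wrist");cv2.imwrite("pics/w6.png",cv2.resize(im[200:330,200:420],None,fx=3.6,fy=3.6)[:,:,::-1])
im=ctrl.get_image("scene");cv2.imwrite("pics/s6.png",cv2.resize(im[170:250,330:410],None,fx=7,fy=7)[:,:,::-1])
E
```

```text
clock: 6.38
position: [0.4324, 0.1738, 0.0219]
orientation: [[-0.194, 0.981, -0.001], [0.981, 0.194, -0.001], [-0.0, -0.001, -1.0]]
ft_force: [-1.4, 0.5, 3.1]
width: 0.003
clock: 6.55
position: [0.4321, 0.1738, 0.0204]
orientation: [[-0.194, 0.981, -0.002], [0.981, 0.194, -0.001], [-0.001, -0.002, -1.0]]
ft_force: [-3.9, -0.8, 3.7]
width: 0.003
```

View pics/w6.png

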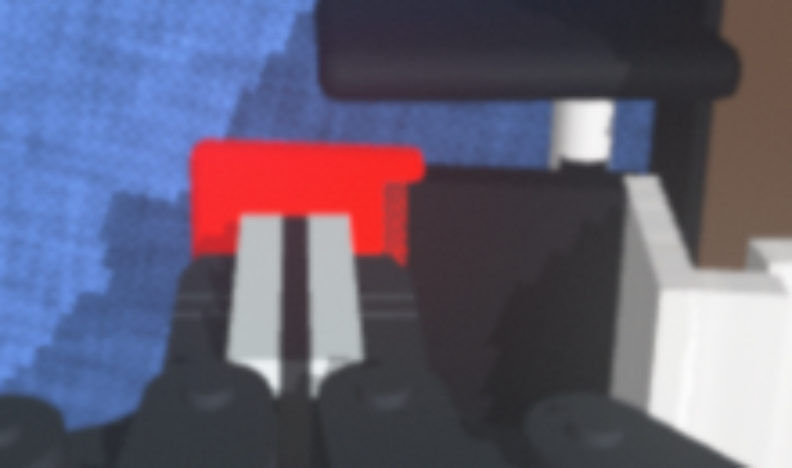

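View pics/s6.png

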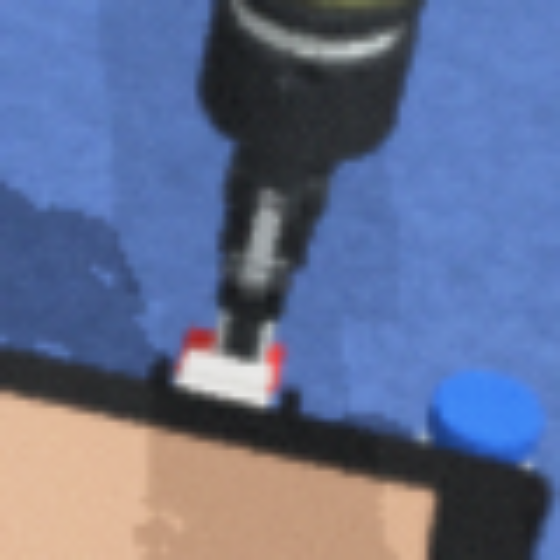

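Contact came at a TCP reading of about 0.0235, with the tab already tilting. So the real shut fingertips sit roughly 24 mm behind the reported TCP, which I'll need for the grasp. Pressing on.

```bash
python3 -m pendant '[[[0,0,0.2],[0,0,0],0],[[0,0,0.2],[0,0,0],0],[[0,0,0],[0,0,0],0]]'
python3 - <<'E'
from h import *
im=ctrl.get_image("scene");cv2.imwrite("pics/s7.png",cv2.resize(im[120:310,280:430],None,fx=4,fy=3)[:,:,::-1])
E
```

```text
clock: 6.9
position: [0.4317, 0.1735, 0.0163]
orientation: [[-0.195, 0.981, -0.002], [0.981, 0.195, -0.001], [-0.001, -0.002, -1.0]]
ft_force: [-5.6, -0.4, 5.5]
width: 0.003
```

View pics/s7.png

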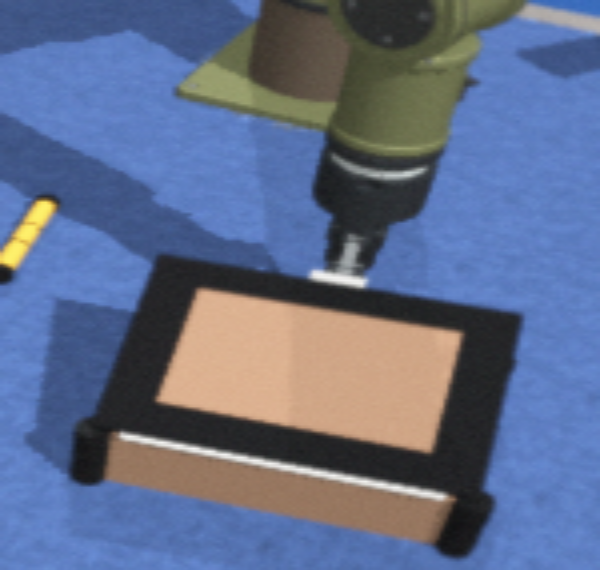

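The lid is rising, so I'll back away toward the robot and up.

```bash
python3 -m pendant '[[[0,-0.3,-1.0],[0,0,0],0],[[0,-1,-1.5],[0,0,0],0],[[0,-1,-2.5],[0,0,0],0],[[0,-1,-3],[0,0,0],0],[[0,-1,-3],[0,0,0],0],[[0,0,-3],[0,0,0],0],[[0,0,-3],[0,0,0],0],[[0,0,-3],[0,0,0],0]]'
python3 - <<'E'
from h import *
im=ctrl.get_image("scene");cv2.imwrite("pics/s8.png",im[:,:,::-1])
E
```

```text
clock: 7.62
position: [0.3916, 0.1659, 0.219]
orientation: [[-0.194, 0.981, 0.002], [0.981, 0.194, 0.001], [0.001, 0.002, -1.0]]
ft_force: [0.8, -0.5, -0.6]
width: 0.004
```

View pics/s8.png

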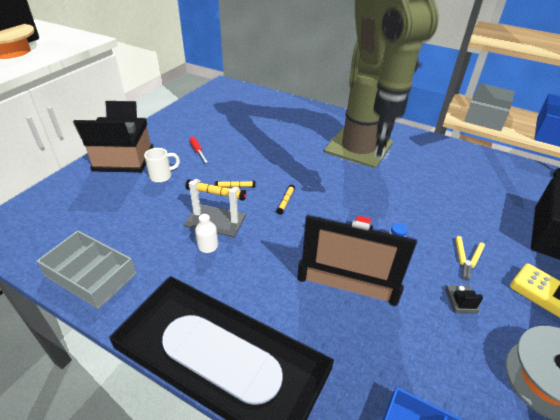

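Run:
```python
from h import *
s=ctrl.observe();W=cam("wrist",(s["position"],s["orientation"]));O=s["orientation"];p=s["position"]
for z in(0,-.01,-.02,-.025,-.03,-.04,-.05,-.06): print(z,[proj(W,p+O@np.array([x,.006,z]))[0].round(1).tolist() for x in(.011,0)])
# delta to above pen
psi=np.radians(103.85);tgt=np.array([.592,-.231,.22]);print("dtool",O.T@(tgt-p), np.degrees(np.arctan2(O[1,0],O[0,0])))
```

```text
0 [[292.8, 236.4], [292.5, 255.8]]
-0.01 [[293.4, 243.7], [293.1, 264.1]]
-0.02 [[294.1, 251.9], [293.8, 273.3]]
-0.025 [[294.5, 256.4], [294.2, 278.3]]
-0.03 [[294.9, 261.2], [294.6, 283.6]]
-0.04 [[295.8, 271.6], [295.4, 295.3]]
-0.05 [[296.8, 283.6], [296.4, 308.7]]
-0.06 [[298.0, 297.5], [297.5, 324.0]]
dtool [-0.42964035  0.11678479  0.00343445] 101.14901836715698
```

```bash
python3 -m pendant '[[[-3.6,1.0,0],[0,0,0],0.6],[[-3.6,1.0,0],[0,0,0],0.6],[[-3.6,1.0,0],[0,0,0],0.6],[[-3.6,1.0,0],[0,0,0],0.6],[[-3.6,1.0,0],[0,0,0],0.6],[[-3.6,1.0,0],[0,0,0],0.6],[[-3.6,1.0,0],[0,0,0],0.6],[[-3.6,1.0,0],[0,0,0],0.6]]' 60; python3 -m pendant '[[[-3.6,1.0,0],[0,0,0],0.6],[[-3.6,1.0,0],[0,0,0],0.6],[[-3.6,1.0,0],[0,0,0],0.6],[[-3.4,0.7,0],[0,0,-2.7],0.6],[[0,0,0],[0,0,0],0.6],[[0,0,0],[0,0,0],0.6]]' 60
python3 - <<'E'
from h import *
s=ctrl.observe();im=ctrl.get_image("wrist");cv2.imwrite("pics/wrist9.png",im[:,:,::-1])
np.savez("w9.npz",p=s["position"],O=s["orientation"]);print(s["qpos"],s["position"],s["orientation"])
im=ctrl.get_image("scene");cv2.imwrite("pics/s9.png",im[:,:,::-1])
E
```

```text
clock: 8.33
position: [0.5267, -0.1039, 0.2175]
orientation: [[-0.192, 0.981, 0.002], [0.981, 0.192, -0.001], [-0.001, 0.002, -1.0]]
ft_force: [1.0, 0.2, -0.4]
width: 0.597
clock: 8.83
position: [0.5895, -0.2369, 0.2165]
orientation: [[-0.234, 0.972, 0.001], [0.972, 0.234, -0.001], [-0.001, 0.001, -1.0]]
ft_force: [-0.6, 1.2, -0.7]
width: 0.599
[ 0.6436185   0.75237844 -0.63809052  1.50976763  0.49201001  1.04222228
  0.12016045] [ 0.58953446 -0.23689381  0.21652612] [[-2.33938637e-01  9.72250589e-01  1.22758175e-03]
 [ 9.72250359e-01  2.33940024e-01 -1.14198977e-03]
 [-1.39748073e-03  9.26361266e-04 -9.99998594e-01]]
```

View pics/wrist9.png

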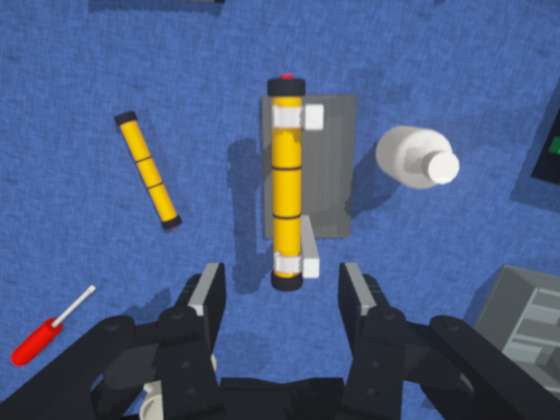

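View pics/s9.png

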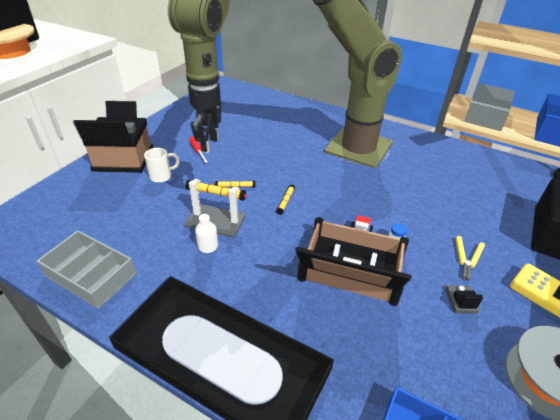

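The lid is fully open and leaning back, with the two rests visible around (337,250) and (373,258) in the scene view. In the wrist view the pen runs along column 287, from the cap at (287,87) to the cap at (287,282).

Run:
```python
from h import *
d=np.load("w9.npz");W=cam("wrist",(d["p"],d["O"]));S=cam("scene")
print("tcp in scene",proj(S,d["p"]),proj(S,d["p"]+[0,0,.027]))
P=onz(W,[[286.5,87],[287.5,282]],.1);v=P[0]-P[1];print(P.round(4),P.mean(0).round(4),np.linalg.norm(v),np.degrees(np.arctan2(v[1],v[0])))
P=onz(W,[[287,167.5],[287,217]],.106);v=P[0]-P[1];print("rings",P.mean(0).round(4),np.linalg.norm(v),np.degrees(np.arctan2(v[1],v[0])))
im=cv2.imread("pics/wrist9.png");hsv=cv2.cvtColor(im,cv2.COLOR_BGR2HSV)
m=cv2.inRange(hsv,(12,140,90),(35,255,255));m[:, :260]=0;m[:,315:]=0;m[100:]*=1
for r in(140,150,190,200,230,240):
    xs=np.nonzero(m[r])[0];print(r,xs.min(),xs.max(),(onz(W,[[(xs.min()+xs.max())/2,r]],.1)[0]-np.array([.592,-.231,.1])).round(4))
tgt=np.array([.592,-.231,.055]);print("dtool",d["O"].T@(tgt-d["p"]))
```

```text
tcp in scene [[210.33926668 154.12144595]] [[209.4196178  145.56988172]]
[[ 0.5723 -0.1479  0.1   ]
 [ 0.6137 -0.3126  0.1   ]] [ 0.593  -0.2302  0.1   ] 0.16980218690427526 104.12660810422004
rings [ 0.5925 -0.229   0.106 ] 0.042324923262660866 103.83997235468573
140 272 300 [-0.0104  0.0433  0.    ]
150 272 300 [-0.0084  0.0355  0.    ]
190 273 300 [-0.      0.0029  0.    ]
200 273 300 [ 0.0021 -0.0056  0.    ]
230 273 299 [ 0.0082 -0.0322  0.    ]
240 274 299 [ 0.0108 -0.0413  0.    ]
dtool [0.0053792  0.00362629 0.16152219]
```

```bash
python3 -m pendant '[[[0.6,0.4,0],[0,0,0],0.6],[[0,0,2.5],[0,0,0],0.6],[[0,0,3],[0,0,0],0.6],[[0,0,3],[0,0,0],0.6],[[0,0,2.5],[0,0,0],0.6],[[0,0,2],[0,0,0],0.6],[[0,0,1],[0,0,0],0.6],[[0,0,0],[0,0,0],0.6]]'
python3 - <<'E'
from h import *
s=ctrl.observe();im=ctrl.get_image("wrist");cv2.imwrite("pics/wrist10.png",im[:,:,::-1]);print(s["position"])
np.savez("w10.npz",p=s["position"],O=s["orientation"])
im=ctrl.get_image("scene");cv2.imwrite("pics/s10.png",cv2.resize(im[140:250,160:270],None,fx=5,fy=5)[:,:,::-1])
E
```

```text
clock: 9.6
position: [0.5903, -0.2246, 0.0749]
orientation: [[-0.242, 0.97, -0.004], [0.97, 0.242, 0.001], [0.002, -0.003, -1.0]]
ft_force: [0.3, 0.4, -0.1]
width: 0.602
[ 0.59031067 -0.22462531  0.07485185]
```

View pics/wrist10.png

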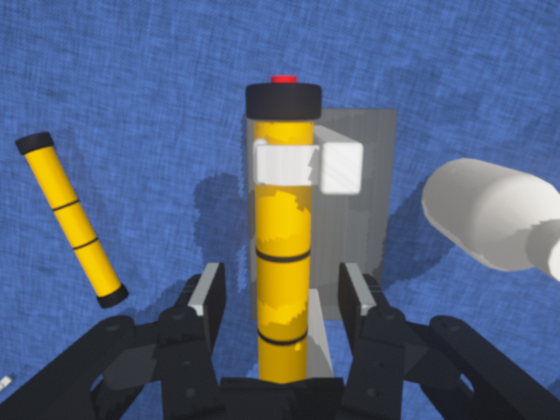

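View pics/s10.png

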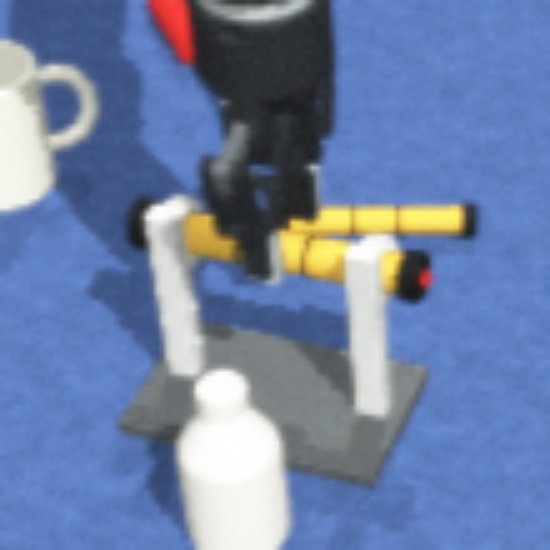

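Run:
```python
from h import *
d=np.load("w10.npz");S=cam("scene");W=cam("wrist",(d["p"],d["O"]))
for z in(0,-.01,-.02,-.03,-.04,-.05):print(z,proj(S,d["p"]+d["O"]@np.array([0,.035,z])),proj(W,d["p"]+d["O"]@np.array([0.011,.0255,z])))
```

```text
0 [[213.41197747 203.72638849]] [[330.23661375 236.39570719]]
-0.01 [[213.09552167 201.05790818]] [[332.97723135 243.70792726]]
-0.02 [[212.77553217 198.35805525]] [[336.04240185 251.89223981]]
-0.03 [[212.45195261 195.62629805]] [[339.49270784 261.11272925]]
-0.04 [[212.12472552 192.8620935 ]] [[343.40458366 271.57681297]]
-0.05 [[211.79379228 190.06488676]] [[347.87576042 283.55029721]]
```

The scene and wrist views agree: at this opening the tips are about 32 mm behind the reported TCP. I'll go down another 2 cm, shift -6 mm along the pen, and close.

```bash
python3 -m pendant '[[[-0.3,0,1.0],[0,0,0],0.6],[[-0.3,0,1.1],[0,0,0],0.6],[[0,0,0],[0,0,0],0.6],[[0,0,0],[0,0,0],0.15],[[0,0,0],[0,0,0],0.15],[[0,0,0],[0,0,0],0.15],[[0,0,0],[0,0,0],0.15],[[0,0,0],[0,0,0],0.15]]' 70
```

```text
clock: 10.37
position: [0.5933, -0.2325, 0.056]
orientation: [[-0.24, 0.971, 0.0], [0.971, 0.24, -0.0], [-0.0, 0.0, -1.0]]
ft_force: [-1.4, 0.1, 2.1]
width: 0.265
```

The grip is on (about 22.5 mm). Pulling straight out along the rack's -x.

```bash
python3 -m pendant '[[[0,-0.4,0],[0,0,0],0.1],[[0,-0.4,0],[0,0,0],0.1],[[0,-0.4,0],[0,0,0],0.1],[[0,-0.4,0],[0,0,0],0.1]]' 70;python3 -m pendant '[[[0,-0.4,0],[0,0,0],0.1],[[0,-0.4,0],[0,0,0],0.1],[[0,-0.4,0],[0,0,0],0.1],[[0,-0.4,0],[0,0,0],0.1]]' 70;python3 -m pendant '[[[0,-0.4,0],[0,0,0],0.1],[[0,-0.4,0],[0,0,0],0.1],[[0,-0.6,0],[0,0,0],0.1],[[0,-0.8,0],[0,0,0],0.1],[[0,-0.8,0],[0,0,0],0.1],[[0,-0.8,0],[0,0,0],0.1],[[0,0,0],[0,0,0],0.1]]' 70
python3 - <<'E'
from h import *
s=ctrl.observe();im=ctrl.get_image("wrist");cv2.imwrite("pics/wrist11.png",im[:,:,::-1]);print(s["position"])
im=ctrl.get_image("scene");cv2.imwrite("pics/s11.png",cv2.resize(im[140:250,160:270],None,fx=5,fy=5)[:,:,::-1])
E
```

```text
clock: 10.7
position: [0.5834, -0.234, 0.0568]
orientation: [[-0.242, 0.97, 0.012], [0.97, 0.242, 0.003], [-0.0, 0.012, -1.0]]
ft_force: [7.0, 2.0, -3.5]
width: 0.259
clock: 11.03
position: [0.5607, -0.2406, 0.0553]
orientation: [[-0.24, 0.971, -0.002], [0.971, 0.24, -0.0], [-0.0, -0.002, -1.0]]
ft_force: [-1.1, -0.9, -0.7]
width: 0.259
clock: 11.62
position: [0.5222, -0.2505, 0.0554]
orientation: [[-0.239, 0.971, -0.003], [0.971, 0.239, -0.001], [-0.0, -0.003, -1.0]]
ft_force: [-0.9, -0.3, -1.5]
width: 0.257
[ 0.5222389  -0.25049735  0.055373  ]
```

View pics/wrist11.png

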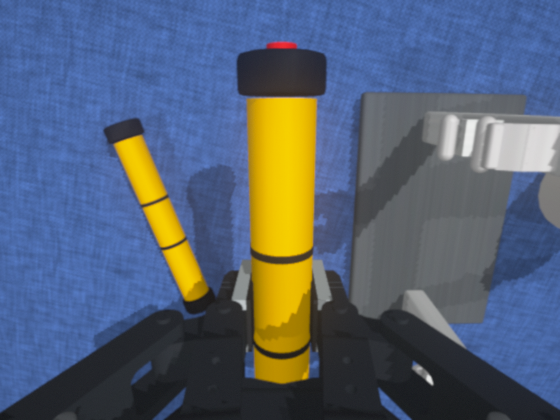

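View pics/s11.png

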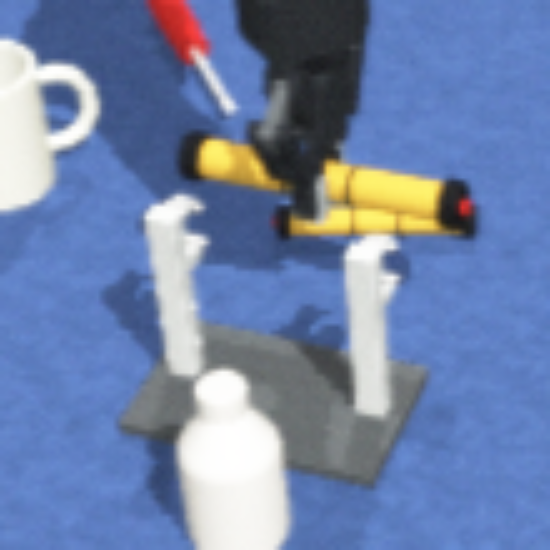

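Run:
```python
from h import *
im=cv2.imread("pics/wrist11.png");hsv=cv2.cvtColor(im,cv2.COLOR_BGR2HSV)
m=cv2.inRange(hsv,(12,140,90),(35,255,255));m[:, :225]=0;m[:,340:]=0
c=ctrl.camera_model("wrist");K=c["K"];M=c["mount"]
pts=[]
for r in(110,130,150,170,190,210,230,240,275,300,320,330):
    xs=np.nonzero(m[r])[0]
    e=cv2.undistortPoints(np.array([[[xs.min()-.5,r]],[[xs.max()+.5,r]]],float),K,c["dist_coeffs"]).reshape(-1,2)
    th=(np.arctan(e[1,0]/np.sqrt(1+e[1,1]**2))-np.arctan(e[0,0]/np.sqrt(1+e[0,1]**2)))/2
    # cylinder approx: perpendicular distance along ray in yz plane
    D=.012/np.sin(th); mid=e.mean(0);v=np.array([mid[0],mid[1],1]);v/=np.linalg.norm(v)
    P=M[:3,:3]@(v*D)+M[:3,3];pts.append(P);print(r,xs.min(),xs.max(),P.round(4))
pts=np.array(pts);print(np.polyfit(pts[:,0],pts[:,2],1),np.polyfit(pts[:,0],pts[:,1],1))
for r in (256,350):
    u=cv2.undistortPoints(np.array([[[282,float(r)]]]),K,c["dist_coeffs"]).ravel();print(r,u)
```

```text
110 248 315 [ 0.0744  0.0001 -0.0403]
130 248 315 [ 0.0676  0.0001 -0.0422]
150 249 314 [ 0.0603  0.0001 -0.0405]
170 249 314 [ 0.0533  0.0001 -0.0425]
190 250 313 [ 0.0454  0.0001 -0.0408]
210 250 313 [ 0.0382  0.0001 -0.043 ]
230 251 312 [ 0.0296  0.0001 -0.0414]
240 251 312 [ 0.0259  0.0001 -0.0425]
275 251 311 [ 0.0119 -0.     -0.0447]
300 254 309 [-0.0039  0.0002 -0.0373]
320 254 309 [-0.012   0.0002 -0.0401]
330 254 309 [-0.0161  0.0002 -0.0415]
[-0.0103025  -0.04108281] [-0.00039677  0.00013711]
256 [0.00138801 0.12638651]
350 [0.00139757 0.40365999]
```

The pen is free and level in the grip, its middle at tool (-2, 0, -43) mm. Lifting and carrying it over the case.

```bash
python3 -m pendant '[[[0,0,-2],[0,0,0],0.1],[[0,0,-3],[0,0,0],0.1],[[0.5,0.2,-3],[0,0,0],0.1],[[2,0.6,-1.5],[0,0,0],0.1],[[3.2,1.2,0],[0,0,0],0.1],[[3.2,1.2,0],[0,0,0],0.1],[[3.2,1.2,0],[0,0,0],0.1],[[3.2,1.2,0],[0,0,0],0.1]]' 70;python3 -m pendant '[[[3.2,1.2,0],[0,0,0],0.1],[[3.2,1.2,0],[0,0,0],0.1],[[3.2,1.2,0],[0,0,0],0.1],[[3.2,1.2,0],[0,0,0],0.1],[[3.2,1.2,0],[0,0,0],0.1],[[3.2,1.2,0],[0,0,0],0.1],[[3.2,1.2,0],[0,0,2.3],0.1],[[2.0,0.8,0],[0,0,0],0.1]]' 70; python3 -m pendant '[[[0,0,0],[0,0,0],0.1],[[0,0,0],[0,0,0],0.1]]'
python3 - <<'E'
from h import *
s=ctrl.observe();im=ctrl.get_image("wrist");cv2.imwrite("pics/wrist12.png",im[:,:,::-1]);O=s["orientation"];p=s["position"]
np.savez("w12.npz",p=p,O=O)
a=np.radians(101.5);print(p,np.degrees(np.arctan2(O[1,0],O[0,0])),"dtool",O.T@(np.array([.5746,.2015,-.007])-p))
im=ctrl.get_image("top");cv2.imwrite("pics/t12.png",im[:,:,::-1])
E
```

```text
clock: 12.38
position: [0.5435, -0.0853, 0.151]
orientation: [[-0.24, 0.971, 0.002], [0.971, 0.24, 0.0], [0.0, 0.002, -1.0]]
ft_force: [-0.2, 0.4, -0.9]
width: 0.258
clock: 13.05
position: [0.5742, 0.1779, 0.1512]
orientation: [[-0.204, 0.979, 0.001], [0.979, 0.204, 0.005], [0.004, 0.002, -1.0]]
ft_force: [-0.4, 0.3, -1.2]
width: 0.259
clock: 13.22
position: [0.5743, 0.1743, 0.1507]
orientation: [[-0.205, 0.979, 0.001], [0.979, 0.205, 0.002], [0.001, 0.001, -1.0]]
ft_force: [-0.1, -0.4, -1.5]
width: 0.258
[0.57431315 0.17429043 0.15069219] 101.80848970671308 dtool [0.02635221 0.00571656 0.15773444]
```

View pics/wrist12.png

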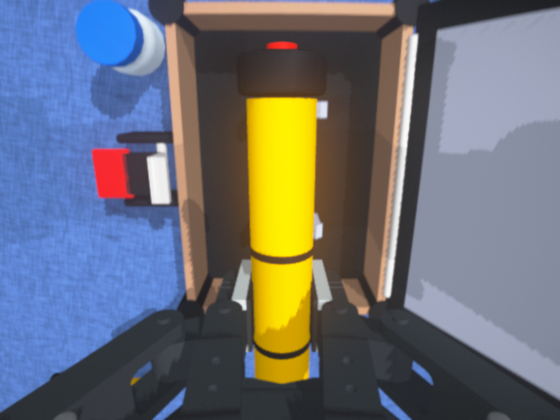

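View pics/t12.png

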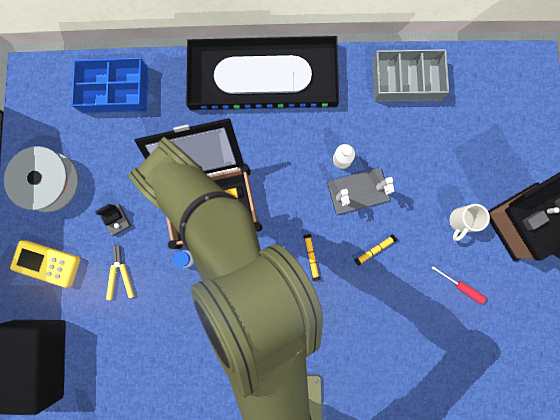

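Run:
```python
from h import *
im=ctrl.get_image("scene");cv2.imwrite("pics/s12.png",cv2.resize(im[:310,240:470],None,fx=2.5,fy=1.9)[:,:,::-1])
print(ctrl.observe()["qpos"])
```

```text
[-0.06584161  0.76898561 -0.53448763  1.69181758  0.5059061   0.82340536
 -0.62815284]
```

View pics/s12.png

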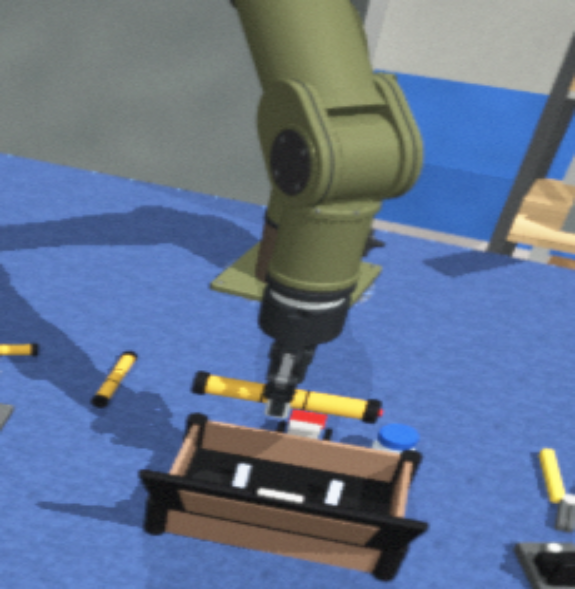

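```bash
python3 -m pendant '[[[1.3,0.3,0],[0,0,0.3],0.1],[[1.3,0.3,0],[0,0,0],0.1],[[0,0,2],[0,0,0],0.1],[[0,0,2],[0,0,0],0.1],[[0,0,0.5],[0,0,0],0.1],[[0,0,0],[0,0,0],0.1],[[0,0,0],[0,0,0],0.1]]' 70
python3 - <<'E'
from h import *
s=ctrl.observe();im=ctrl.get_image("wrist");cv2.imwrite("pics/wrist13.png",im[:,:,::-1]);O=s["orientation"];p=s["position"]
np.savez("w13.npz",p=p,O=O)
print(p,np.degrees(np.arctan2(O[1,0],O[0,0])),"dtool",O.T@(np.array([.5746,.2015,-.007])-p))
E
```

```text
clock: 13.95
position: [0.5753, 0.199, 0.106]
orientation: [[-0.196, 0.981, 0.0], [0.981, 0.196, 0.001], [0.001, 0.0, -1.0]]
ft_force: [-0.0, 0.7, -0.8]
width: 0.259
[0.57530127 0.19904643 0.10595607] 101.29983215204922 dtool [ 0.00247815 -0.00024438  0.11295744]
```

View pics/wrist13.png

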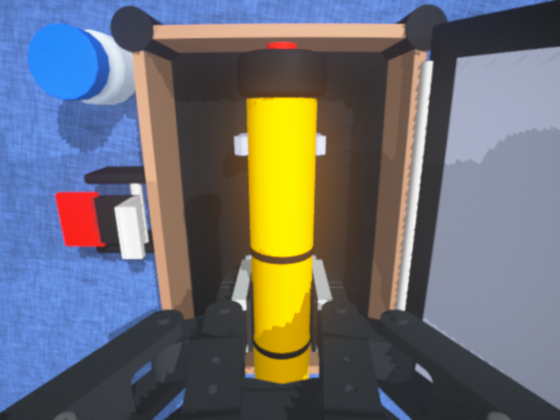

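The +y rest is centred under the pen: its edges are at columns 234 and 326, against the pen centre at 282. Lowering now.

```bash
python3 -m pendant '[[[0.2,0,1.5],[0,0,0],0.1],[[0,0,2],[0,0,0],0.1],[[0,0,2],[0,0,0],0.1],[[0,0,1.5],[0,0,0],0.1],[[0,0,1],[0,0,0],0.1],[[0,0,0.6],[0,0,0],0.1],[[0,0,0],[0,0,0],0.1],[[0,0,0],[0,0,0],0.1]]' 70
python3 - <<'E'
from h import *
s=ctrl.observe();O=s["orientation"];p=s["position"]
print(p,np.degrees(np.arctan2(O[1,0],O[0,0])),"dtool",O.T@(np.array([.5746,.2015,-.007])-p))
E
```

```text
clock: 14.67
position: [0.5754, 0.2006, 0.0203]
orientation: [[-0.196, 0.981, 0.001], [0.981, 0.196, 0.001], [0.0, 0.001, -1.0]]
ft_force: [-0.6, 0.1, -0.6]
width: 0.255
[0.57539617 0.20061042 0.02033267] 101.27628951598774 dtool [ 0.00101724 -0.00064257  0.02733226]
```

```bash
python3 -m pendant '[[[0,0,0.6],[0,0,0],0.1],[[0,0,0.6],[0,0,0],0.1],[[0,0,0.4],[0,0,0],0.1],[[0,0,0],[0,0,0],0.1]]' 70;python3 -m pendant '[[[0,0,0.3],[0,0,0],0.1],[[0,0,0.3],[0,0,0],0.1],[[0,0,0],[0,0,0],0.1]]';python3 -m pendant '[[[0,0,0.2],[0,0,0],0.1],[[0,0,0.2],[0,0,0],0.1],[[0,0,0],[0,0,0],0.1]]'
```

```text
clock: 15.0
position: [0.5742, 0.1998, 0.0027]
orientation: [[-0.196, 0.981, -0.001], [0.981, 0.196, -0.001], [-0.001, -0.001, -1.0]]
ft_force: [0.1, -0.2, -0.6]
width: 0.265
clock: 15.25
position: [0.5745, 0.2, -0.003]
orientation: [[-0.196, 0.981, -0.001], [0.981, 0.196, -0.0], [-0.0, -0.001, -1.0]]
ft_force: [0.9, -0.3, -1.5]
width: 0.258
clock: 15.5
position: [0.5746, 0.2001, -0.0068]
orientation: [[-0.196, 0.981, -0.0], [0.981, 0.196, -0.0], [-0.0, -0.0, -1.0]]
ft_force: [-0.1, -0.0, -0.9]
width: 0.255
```

```bash
python3 -m pendant '[[[0,0,0.2],[0,0,0],0.1],[[0,0,0],[0,0,0],0.1]]';python3 -m pendant '[[[0,0,0.15],[0,0,0],0.1],[[0,0,0],[0,0,0],0.1]]'
python3 - <<'E'
from h import *
im=ctrl.get_image("wrist");cv2.imwrite("pics/wrist14.png",im[:,:,::-1])
im=ctrl.get_image("scene");cv2.imwrite("pics/s14.png",cv2.resize(im[190:310,290:420],None,fx=5,fy=5)[:,:,::-1])
print(ctrl.observe()["qpos"])
E
```

```text
clock: 15.67
position: [0.5746, 0.2001, -0.0074]
orientation: [[-0.196, 0.981, 0.0], [0.981, 0.196, -0.001], [-0.001, -0.0, -1.0]]
ft_force: [-3.3, -1.0, 8.1]
width: 0.263
clock: 15.83
position: [0.5746, 0.2, -0.0076]
orientation: [[-0.196, 0.981, 0.001], [0.981, 0.196, -0.001], [-0.001, 0.0, -1.0]]
ft_force: [-5.5, -2.8, 18.2]
width: 0.256
[-0.19847471  0.99535285 -0.38339175  1.73571358  0.65663326  0.54206789
 -0.80098432]
```

View pics/s14.png

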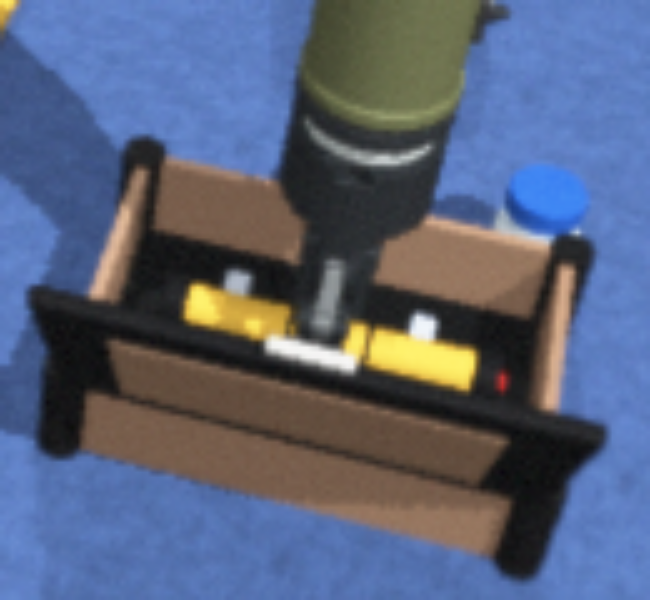

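View pics/wrist14.png

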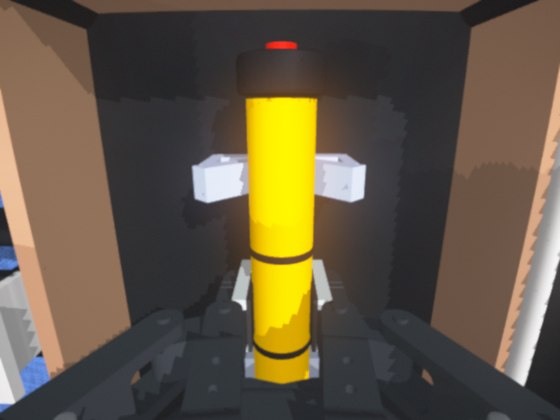

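The pen is down in the +y notch, symmetric around column 281, with 18 N upward; it sits at the predicted height. I'll ease off, hold, and open.

```bash
python3 -m pendant '[[[0,0,-0.1],[0,0,0],0.1],[[0,0,-0.1],[0,0,0],0.1],[[0,0,0],[0,0,0],0.1]]';python3 -m pendant '[[[0,0,0],[0,0,0],0.55],[[0,0,0],[0,0,0],0.55],[[0,0,0],[0,0,0],0.55],[[0,0,0],[0,0,0],0.55],[[0,0,0],[0,0,0],0.55]]'
python3 - <<'E'
from h import *
im=ctrl.get_image("wrist");cv2.imwrite("pics/wrist15.png",im[:,:,::-1])
E
```

```text
clock: 16.18
position: [0.5746, 0.2001, -0.0074]
orientation: [[-0.196, 0.981, 0.0], [0.981, 0.196, -0.0], [-0.0, -0.0, -1.0]]
ft_force: [-3.6, -1.4, 7.8]
width: 0.257
clock: 16.6
position: [0.5748, 0.2002, -0.0081]
orientation: [[-0.196, 0.981, 0.0], [0.981, 0.196, -0.0], [-0.0, 0.0, -1.0]]
ft_force: [-0.8, 0.6, 0.6]
width: 0.55
```

View pics/wrist15.png

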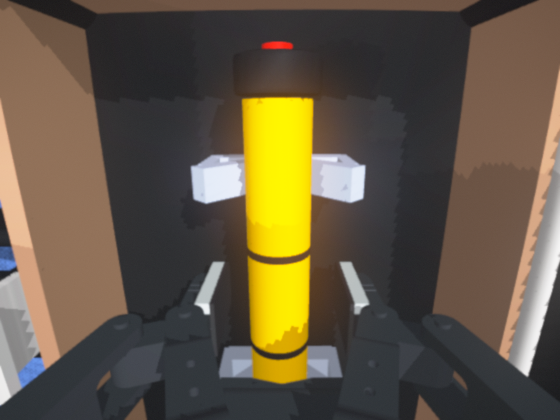

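Both rests now show the pen lying in them: the +y rest at (278,180) and the -y rest at (280,362). The fingers are clear on both sides. Rising.

```bash
python3 -m pendant '[[[0,0,-1],[0,0,0],0.55],[[0,0,-2],[0,0,0],0.55],[[0,0,-3],[0,0,0],0.55],[[0,0,-3],[0,0,0],0.55],[[0,0,-3],[0,0,0],0.55],[[0,-1,-3],[0,0,0],0.55],[[0,-2,-3],[0,0,0],0.55],[[0,-2,-3],[0,0,0],0.55]]'; python3 -m pendant '[[[-2,-3,-1],[0,0,0],0.55],[[-2,-3,-1],[0,0,0],0.55],[[-2,-2,-1],[0,0,0],0.55],[[-2,0,0],[0,0,0],0.55],[[-2,0,0],[0,0,0],0.55],[[0,0,0],[0,0,0],0.55],[[0,0,0],[0,0,0],0.55]]';python3 - <<'E'
from h import *
s=ctrl.observe();np.savez("w16.npz",p=s["position"],O=s["orientation"]);print(s["position"])
for n in("wrist","top","scene"):
    im=ctrl.get_image(n);cv2.imwrite(f"pics/{n}16.png",im[:,:,::-1])
E
```

```text
clock: 17.32
position: [0.5252, 0.1903, 0.2041]
orientation: [[-0.195, 0.981, 0.001], [0.981, 0.195, 0.0], [0.0, 0.001, -1.0]]
ft_force: [1.4, -0.8, 0.5]
width: 0.547
clock: 17.9
position: [0.4669, 0.0756, 0.2327]
orientation: [[-0.193, 0.981, 0.001], [0.981, 0.193, -0.0], [-0.001, 0.001, -1.0]]
ft_force: [0.2, 0.1, -0.5]
width: 0.55
[0.46691276 0.07564632 0.23265383]
```

View pics/wrist16.png

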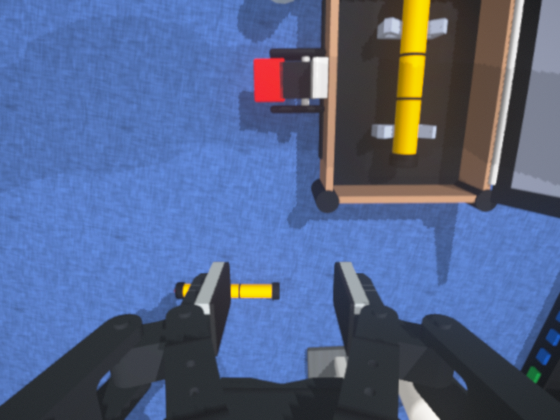

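View pics/top16.png

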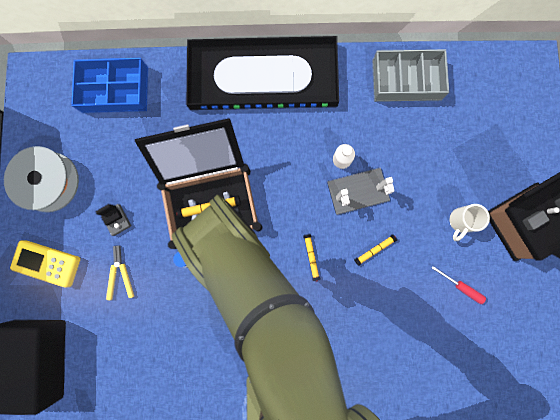

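View pics/scene16.png

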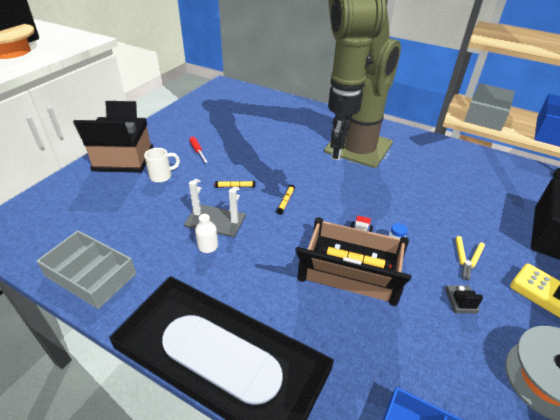

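The wrist view shows the pen in both notches, with rings at (413,54) and (408,98). One numeric check before handing in.

Run:
```python
from h import *
d=np.load("w16.npz");W=cam("wrist",(d["p"],d["O"]))
P=onz(W,[[413,54],[408,98.5]],.044);v=P[0]-P[1];m=P.mean(0)[:2]
a=np.radians(11.5);ux=np.array([np.cos(a),np.sin(a)]);uy=np.array([-ux[1],ux[0]])
e=m-[.575,.1995];print(m,"x",e@ux,"y",e@uy,"ang",np.degrees(np.arctan2(v[1],v[0])),"len",np.linalg.norm(v))
im=cv2.imread("pics/wrist16.png");hsv=cv2.cvtColor(im,cv2.COLOR_BGR2HSV)
k=cv2.inRange(hsv,(12,140,90),(35,255,255));k[170:]=0;k[:,:380]=0;k[:,445:]=0
c=[]
for r in range(5,150,5):
    xs=np.nonzero(k[r])[0]
    if len(xs)>15:c.append([(xs.min()+xs.max())/2,r])
Q=onz(W,c,.036)[:,:2];u=np.linalg.svd(Q-Q.mean(0))[2][0];print("axis ang",np.degrees(np.arctan2(u[1],u[0]))%180, "x",(Q.mean(0)-[.575,.1995])@ux)
# rests: midpoints
R_=onz(W,[[412,28],[404,131]],.044)[:,:2];print("rests mid",(R_.mean(0)-[.575,.1995])@ux,(R_.mean(0)-[.575,.1995])@uy)
T=cam("top");t=cv2.imread("pics/top16.png");h=cv2.cvtColor(t,cv2.COLOR_BGR2HSV);s=ctrl.observe();print(s["clock"],s["ft_force"])
```

```text
[0.57057371 0.20329458] x -0.0035809156355324358 y 0.004600867209547884 ang 99.8355270959961 len 0.041264886432559315
axis ang 101.57444456224052 x -0.0006220089749979575
rests mid -0.005657467357459913 0.00026043662718106637
18.05 [0.09648163 0.02251393 0.05717295]
```

```bash
python3 -c "
from rig import ctrl
print(ctrl.job_done())"
```

```text
the job is handed in; nothing more can be done
None
```

The job is handed in at about 18 s of the 51 s. I pressed the red latch tab and the lid popped fully open by itself. I then snapped the large yellow pen forward out of its clips, lowered it into both notches until about 18 N came back through the tool, released it and backed away.

**Last checks:**
- **Pen:** it lies in both notches, 0.1° off the case axis. Across the notches it is off by 0.6 mm from the pen's outline or 3.6 mm from its rings, and along them by about 5 mm. I did not measure its final height directly; it bottomed out at the height I predicted.
- **Lid, bystanders and contact:** in the pictures the lid leans back open and no bystander I could see had moved. The jar was partly hidden by the arm in the top view. The wrist force is about zero.

**What disagreed:**
- **Fingertips:** they sit about 25 mm behind the reported TCP, so I pressed the latch by force and corrected the grasp height for it.
- **Position across the notches:** the rests' own midpoint, read by eye from the last wrist picture, came out 5.7 mm off my case centre. The earlier picture taken over the case had the pen centred over the +y rest to about 2 px (1.5 mm).

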